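# Pry open the incubator cover and sheathe the spatula

## Robot

A 7-joint arm with a two-finger parallel gripper is mounted at the origin on the work surface. World frame = base frame: x ahead of the robot, y to its left, z up, the work surface at z = 0. Lengths are in m, angles in rad, forces in N, time in s.
With the tool pointing down it reaches from about 0.425 to 0.975 m from the base axis. Payload 16.7 kg.
Tool frame: the origin (TCP) lies at the very end of the fingers, on their centre line; the grasp point (between the pads) lies 19 mm behind it; z points along the fingers, y is the line along which they close (so a half turn about z gives the same grasp; the last joint's range is limited). The gripper opens to 85 mm and grips with 20 to 120 N. Pads are 22 mm wide; open, the fingers measure 114 mm over their backs; the gripper's body (76 mm by 85 mm) begins 54 mm behind the grasp point. The pads swing forward as they close: fully open they stand 13 mm farther back than shut.
Start: joints at [-1.375, 0.426, 0.074, 1.606, -0.034, 1.111, -0.067], TCP at [0.229, 0.635, 0.231] pointing down, gripper open.
Joint ranges: [-2.85, 2.85], [-0.5, 2.14], [-1.23, 1.37], [0.21, 2.46], [-1.02, 4.16], [0.16, 2.05], [-2.73, 2.73]. Speed limits (rad/s): [1.89, 1.89, 2.39, 2.39, 3.01, 3.01, 3.01].

## Interface

Orientations are given as a unit quaternion [w, x, y, z].
In Python, from cell import get_obs, capture, camera_info, finish_job, find_in, landmark_of gives the robot as it stands.
- The arm moves only by the tool apply_moves, never from a script. Its argument "deltas" is text: rows parted by semicolons, each of 6 numbers parted by spaces: the shift along the tool's x, y, z in m, then the turn, a rotation vector about the tool's x, y, z in rad. In form: tx ty tz ax ay az; .... A call has 1 to 20 rows; each row shifts and turns the commanded pose from where the row before left it, along the tool's axes as they then stand; what a row does not reach is not made up. A row lasts 1/10 s, in which the tool goes at most 50 mm and 8.59 degrees, less where a joint would pass 70% of its speed; a pose out of reach is approached as far as the arm can. A call is refused whole if a number of a shift passes 0.05 or a number of a turn 0.15, either way. A call with a gripper value outside its range is refused whole. "claw" is the opening, from 0 (shut) to 1 (fully open), set as the call begins (left out, the last holds). The fingers move at their own pace and stop on an object; the grip force is fixed at half the most. Time passes only in rows, so rows that do not move let the fingers close. It gives the time, the measured TCP pose, the force, the opening and the grip force at its end, in the units of the state.
- get_obs(): the state, without advancing time (a new reading comes with each control period).
- capture(name): name is "side" or "top" or "wrist"; returns (picture, depth): 420x560x3 uint8, blue, green, red; 420x560 float32, m along the optical axis (not along the pixel's ray), 0 where there is no reading.
- camera_info(name): a dict with "intrinsics" (3x3 intrinsics, pixels), "world_from_camera" (4x4, takes a point from camera to world coordinates); the wrist camera has in their place "mount" (4x4, takes a point from camera to tool coordinates, whose origin is the TCP and whose axes are the flange's). Camera axes: x right, y up, looking along -z (the intrinsics and any distortion apply to the point x, -y, -z); pixel columns grow to the right and rows downward; lengths in m; the calibration is good to about 2 mm. A picture is of the moment at which its call begins: read the wrist's pose just before it. camera_info takes no time and is no camera call.
- finish_job(): hands the job in; it is judged then, once.
Trained networks look in the newest picture that a camera, given by its name, has taken for a name from the list of things; names that differ only in an ending like _2 or _b are one class to them, and where a whole thing is asked for, a point or a joint stands for the part that bears it (a point fixed in the world has none). Each returns a list of dicts, best first, with "conf" (0 to 1); they miss things now and then, are a little off and sometimes report something else, mostly with a low value. They report only what shows in the picture. A call takes as long as a camera call.
- find_in(label, camera): "point" ([x, y, z] in m, in world coordinates, good to about 4 mm: the middle of the surface that is visible of it).
- landmark_of(label, camera): "point" ([x, y, z] in m, in world coordinates, good to about 4 mm: a listed point, or the origin of a listed thing).
The state is a dict: "time": time; "joint_positions": joint angles; "qvel": joint speeds; "joint_efforts": joint torques, N m; "position": TCP position; "tool_rot": TCP orientation; "ft_force": force on the tool from outside, world axes, zero at the start; "moment": the same for the moment, N m; "width": finger opening in m; "grasp_force": force on a finger pad.
Only numpy, scipy, OpenCV 4.12 (cv2) and the standard library are available. Lean on these libraries where they do the work, as an engineer would, in place of code of your own. Each camera call takes 0.05 s, during which the arm holds its last target. There are 200 camera calls.

## Task

Lever open the stiff cover of the small bench incubator with the spatula: feel for the yellow ledge with the blade, work it into the gap above the ledge, pry the cover up and swing it until it stands upright, without forcing it. Touch the incubator only with the spatula, never with the gripper, and leave the sample cups and reagent jar alone. Then slide the spatula's blade fully home into its blue holder and let go, leaving the cover open.

Things in the scene. Friction and masses are not known exactly. Their poses are not given: they have to be found in the camera images.
- spatula: Lab spatula lying flat, 190 mm, 120 g: black handle with red rear band (x -100 to 0, 16 wide, z 0 to 20 mm) and steel blade at the handle's mid-height (x 0 to 90, 22 wide, 2.5 thick, z 8.75 to 11.25 mm). Origin: on the handle's underside, under its front face. x points along the blade to its tip, z up.
- spatula_grip (a point): Point in the middle of the handle's section, 30 mm behind its front face, near the centre of mass: a good place to grip across the 16 mm width. 120 mm behind the tip.
- spatula_tip (a point): Middle of the blade's front edge, at mid-thickness.
- incubator: White bench incubator, 140 deep (x), 150 mm wide (y), fixed. Origin: centre of its underside, on the bench; own -x is its front. Its housing (with ledge, gap and cover) stands h = 0 to 12 mm higher on levelling legs; no reading tells h: feel for it. A yellow ledge 60 mm wide stands out from the middle of the front, x -95 to -70, flat top 64.5 mm + h above the bench.
- pry_gap (a point): Below (by h) the middle of the gap's sill: incubator x -70, y 0, z 64.5 mm. The gap is 60 mm wide, 5.5 mm high, from the ledge's top (64.5 + h) to the shut cover's underside (70 + h); the front wall behind the ledge, 10 mm thick, is level with the ledge. Behind the wall is open space 120 mm long, down to 52 mm + h. Beside the gap the front is closed.
- cover (a joint): Angle of the dark blue cover: 0 shut, 1.57 upright, 1.75 its stop. A plate 8 mm thick, 134 long, 150 wide, yellow mark at the front edge, which overhangs the ledge by 4 mm (front edge at incubator x -74). Hinge axis along incubator y at x +60, z 70 mm + h (level with the underside). Stiff (3 to 6 N at the front edge); stays where it is left near upright.
- holder: Fixed spatula holder: grey base plate, x -103 to 97, 60 wide, 6 mm thick, with a blue flat sheath over x 0 to 85, 45 wide, top at 25 mm. Origin: on the bench under the sheath's mouth; x points into the sheath. The slot is 27 wide and 10 mm high (11 to 21 mm above the bench), open at both ends.
- holder_mouth (a point): Centre of the slot's mouth, 16 mm above the bench. Fully home, the spatula's handle lies on the base plate (underside 6 mm, blade 16 mm above the bench), its front face against the mouth, tip at holder x 90 mm.
- cup_a: Sample cup with a red lid, 54 mm across, 66 mm high, 90 g; bystander. Origin: centre of its underside.
- cup_b: Second such sample cup; bystander.
- reagent_jar: White reagent jar with a blue cap, 68 mm across, 75 mm high, 250 g; bystander. Origin: centre of its underside.

How it is judged:
By the outcome, as a careful person would: the job done as asked, in the order asked, and still so for the second after the job is handed in, with the robot touching nothing.
It also fails if it takes over 58 s, if anything falls off the work surface, if the arm or the gripper's body presses on something with over 40 N, if the wrist force passes 120 N, or if a joint passes its speed limit or range.

## Working session

There is one attempt and no reset: what is moved stays moved. The work goes in short steps, Python scripts to look and compute and a tool call to move; the robot and the scene stay as the last step left them, time stands still between calls to the robot, and variables do not carry over. Pictures are saved under pics/ and viewed, at most 12 in all, crops included, and the job is handed in when it is done.

Besides the shell and the picture viewer there is one more tool, called as name(argument=value, ...) on one line, values as JSON. apply_moves: Moves the arm, as the interface text tells. Its arguments: {"type":"object","properties":{"deltas":{"type":"string"},"claw":{"type":"number"}},"required":["deltas"]}

```bash
mkdir -p pics; ls; cat > look.py <<'E'
import numpy as np, cv2
from cell import *
def dep(name):
    p,d=capture(name); return p,d
E
python3 - <<'E'
from cell import *
import cv2,numpy as np
for c in ("top","side"):
    p,d=capture(c); cv2.imwrite(f"pics/{c}0.png",p); np.save(f"{c}0.npy",d)
    for l in ("spatula","incubator","holder","cup_a","reagent_jar"):
        print(c,l,[(np.round(r["point"],3).tolist(),round(r["conf"],2)) for r in landmark_of(l,c)[:3]])
    for l in ("spatula_grip","spatula_tip","pry_gap","holder_mouth"):
        print(c,l,[(np.round(r["point"],3).tolist(),round(r["conf"],2)) for r in landmark_of(l,c)[:2]])
o=get_obs();print(o["time"],o["position"],o["tool_rot"],o["ft_force"])
print(camera_info("top"));print(camera_info("side"))
E
```

```text
pics
top spatula [([0.464, -0.262, 0.004], 0.88)]
top incubator [([0.62, 0.014, 0.003], 0.95), ([0.695, -0.236, 0.001], 0.71)]
top holder [([0.51, 0.316, 0.003], 0.93)]
top cup_a [([0.71, 0.229, -0.003], 0.56), ([0.693, -0.236, 0.003], 0.55)]
top reagent_jar [([0.806, 0.018, 0.002], 0.94)]
top spatula_grip [([0.436, -0.271, 0.007], 0.82), ([0.515, 0.323, 0.016], 0.24)]
top spatula_tip [([0.542, -0.223, 0.013], 0.6)]
top pry_gap [([0.554, 0.021, 0.065], 0.85)]
top holder_mouth [([0.515, 0.324, 0.015], 0.89)]
side spatula [([0.461, -0.259, 0.002], 0.59)]
side incubator [([0.62, 0.017, 0.003], 0.77)]
side holder [([0.51, 0.315, -0.002], 0.94)]
side cup_a [([0.712, 0.23, 0.0], 0.92), ([0.689, -0.236, -0.0], 0.69)]
side reagent_jar [([0.806, 0.013, 0.004], 0.94)]
side spatula_grip [([0.439, -0.277, 0.012], 0.84)]
side spatula_tip [([0.54, -0.222, 0.01], 0.92)]
side pry_gap [([0.548, 0.024, 0.064], 0.85)]
side holder_mouth [([0.506, 0.323, 0.017], 0.95)]
1.0 [0.22880345 0.63500225 0.23132535] [-1.15060374e-05  1.72063082e-01  9.85085933e-01 -4.13311745e-06] [-0.26876163  0.25516235 -0.5107
[... 179 characters left out ...]
rld_from_camera': array([[ 0.01924727,  0.99642015, -0.08231908,  0.54908768],
       [-0.9994747 ,  0.01702819, -0.02757473,  0.01469887],
       [-0.02607427,  0.08280657,  0.99622447,  0.87310235],
       [ 0.        ,  0.        ,  0.        ,  1.        ]])}
{'intrinsics': array([[473.72423423,   0.        , 268.57441265],
       [  0.        , 473.72423423, 216.00427   ],
       [  0.        ,   0.        ,   1.        ]]), 'world_from_camera': array([[ 0.67484983,  0.54348773, -0.49919815,  0.0630313 ],
       [-0.73787086,  0.48673545, -0.46758443, -0.51740962],
       [-0.01114896,  0.68389304,  0.72949709,  0.89155308],
       [ 0.        ,  0.        ,  0.        ,  1.        ]])}
```

View pics/top0.png

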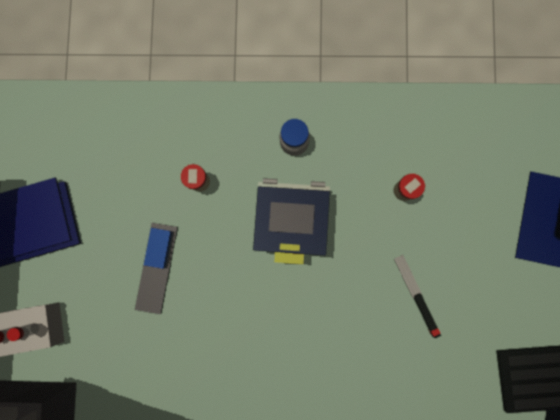

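View pics/side0.png

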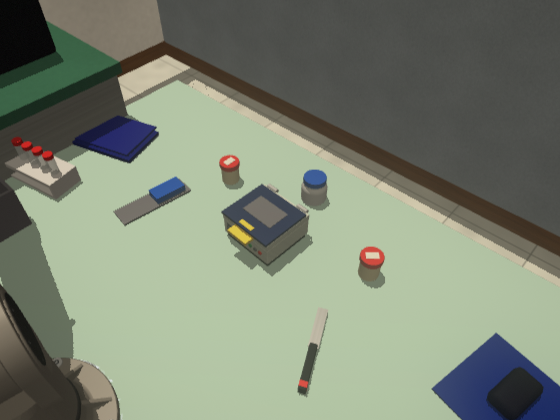

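The top view shows the spatula with its tip at (400,257) and red end at (437,333). The incubator's yellow ledge is at (289,258), facing the robot, and the holder's blue sheath is at (158,248). The side view agrees with this layout. Next I'll measure the yaw angles.

```bash
cat > geo.py <<'E'
import numpy as np, cv2
from cell import camera_info
def toworld(cam,uv,z):
    I=camera_info(cam); K=I["intrinsics"];T=I["world_from_camera"]
    uv=np.atleast_2d(uv).astype(float)
    r=np.c_[(uv[:,0]-K[0,2])/K[0,0],-(uv[:,1]-K[1,2])/K[1,1],-np.ones(len(uv))]@T[:3,:3].T
    return T[:3,3]+r*((z-T[2,3])/r[:,2])[:,None]
def rect(cam,m,z):
    u=np.argwhere(m)[:,::-1]; w=toworld(cam,u,z)[:,:2]
    (c,s,a)=cv2.minAreaRect((w*1000).astype(np.float32))
    mu=w.mean(0);e,v=np.linalg.eigh(np.cov(w.T)); d=v[:,1]; 
    if d[0]<0:d=-d
    return dict(n=len(w),c=np.round(np.array(c)/1000,4),s=np.round(s,1),a=round(a,1),mean=np.round(mu,4),pca=round(float(np.degrees(np.arctan2(d[1],d[0]))),1))
E
python3 - <<'E'
from geo import *
for cam,boxes in (("top",dict(sp=(385,245,450,345),inc=(245,175,340,270),ho=(130,215,185,320))),("side",dict(sp=(290,300,335,395),inc=(215,180,315,265),ho=(105,170,200,230)))):
    p=cv2.imread(f"pics/{cam}0.png"); h=cv2.cvtColor(p,cv2.COLOR_BGR2HSV)
    H,S,V=[h[...,i].astype(int) for i in range(3)]
    def box(n):
        m=np.zeros(H.shape,bool);x0,y0,x1,y1=boxes[n];m[y0:y1,x0:x1]=1;return m
    green=(H>45)&(H<85)&(S>30)&(V>90)
    m=box("sp"); 
    print(cam,"handle",rect(cam,m&(V<70),.018)); print(cam,"red",rect(cam,m&((H<8)|(H>172))&(S>130)&(V>100),.02))
    nb=m&~green; 
    n,l,st,_=cv2.connectedComponentsWithStats(nb.astype(np.uint8)); k=1+st[1:,4].argmax()
    print(cam,"all",rect(cam,l==k,.012))
    m=box("ho"); bl=m&(H>100)&(H<130)&(S>150)&(V>60); print(cam,"sheath",rect(cam,bl,.025))
    nb=(m&~green).astype(np.uint8); n,l,st,_=cv2.connectedComponentsWithStats(nb); k=1+st[1:,4].argmax()
    print(cam,"holder",rect(cam,l==k,.006))
    m=box("inc"); ye=m&(H>20)&(H<35)&(S>130)&(V>100)
    n,l,st,_=cv2.connectedComponentsWithStats(ye.astype(np.uint8))
    for k in range(1,n):
        if st[k,4]>30: print(cam,"yellow",rect(cam,l==k,.07))
    co=m&(H>100)&(H<130)&(S>80)&(V<90); n,l,st,_=cv2.connectedComponentsWithStats(co.astype(np.uint8)); k=1+st[1:,4].argmax()
    print(cam,"cover",rect(cam,l==k,.084))
E
```

```text
top handle {'n': 329, 'c': array([ 0.4173, -0.2788]), 's': array([99.1, 17.8]), 'a': 25.5, 'mean': array([ 0.4231, -0.276 ]), 'pca': 25.6}
top red {'n': 39, 'c': array([ 0.383 , -0.2965]), 's': array([11.2, 14.5]), 'a': 26.5, 'mean': array([ 0.3828, -0.2967]), 'pca': -67.1}
top all {'n': 960, 'c': array([ 0.458 , -0.2611]), 's': array([193.8,  26.5]), 'a': 26.0, 'mean': array([ 0.4607, -0.2599]), 'pca': 25.6}
top sheath {'n': 665, 'c': array([0.5522, 0.3144]), 's': array([42. , 78.7]), 'a': 81.3, 'mean': array([0.552 , 0.3147]), 'pca': -8.7}
top holder {'n': 2461, 'c': array([0.5076, 0.323 ]), 's': array([ 64.6, 201.4]), 'a': 81.7, 'mean': array([0.507 , 0.3227]), 'pca': -8.4}
top yellow {'n': 95, 'c': array([0.5601, 0.0215]), 's': array([10.4, 37.6]), 'a': 1.1, 'mean': array([0.5595, 0.0212]), 'pca': 88.1}
top yellow {'n': 270, 'c': array([0.537 , 0.0213]), 's': array([59.1, 19.7]), 'a': 86.7, 'mean': array([0.5372, 0.0215]), 'pca': 86.7}
top cover {'n': 5, 'c': array([ 0.64 , -0.052]), 's': array([1.5, 5.9]), 'a': 46.0, 'mean': array([ 0.6401, -0.0519]), 'pca': -43.9}
side handle {
[... 382 characters left out ...]
644]), 'pca': 25.7}
side sheath {'n': 323, 'c': array([0.55  , 0.3123]), 's': array([40.8, 81.5]), 'a': 81.5, 'mean': array([0.5502, 0.3129]), 'pca': -7.9}
side holder {'n': 1452, 'c': array([0.5066, 0.3234]), 's': array([ 81.6, 202.2]), 'a': 82.9, 'mean': array([0.5068, 0.3205]), 'pca': -5.6}
side yellow {'n': 72, 'c': array([0.5702, 0.0306]), 's': array([41.5, 12.6]), 'a': 87.9, 'mean': array([0.57  , 0.0307]), 'pca': 87.1}
side yellow {'n': 248, 'c': array([0.5395, 0.0205]), 's': array([63.7, 27.2]), 'a': 87.1, 'mean': array([0.5392, 0.0199]), 'pca': 86.5}
side cover {'n': 6, 'c': array([ 0.7645, -0.013 ]), 's': array([7.4, 5. ]), 'a': 38.9, 'mean': array([ 0.7649, -0.0127]), 'pca': 33.1}
```

```bash
cat > plan.py <<'E'
import numpy as np
from scipy.spatial.transform import Rotation as Ro, Slerp
from cell import get_obs
def rot(yaw,pitch=0):  # tool x along blade (world yaw, deg), pitch: blade up, tool z down
    return Ro.from_euler("ZY",[yaw,-pitch],degrees=True)*Ro.from_euler("x",180,degrees=True)
def now():
    o=get_obs(); q=np.array(o["tool_rot"]); return np.array(o["position"]),Ro.from_quat(q[[1,2,3,0]])
def plan(wps,start=None):  # wps: (pos, Ro, nrows)
    p,R=start or now(); out=[]
    for tp,tR,n in wps:
        p0,R0=p,R; sl=Slerp([0,1],Ro.concatenate([R0,tR]))
        for k in range(1,n+1):
            g=p0+(np.array(tp)-p0)*k/n; G=sl(k/n)
            s=np.round(R.inv().apply(g-p),4); a=np.round((R.inv()*G).as_rotvec(),3)
            p=p+R.apply(s); R=R*Ro.from_rotvec(a); out.append(" ".join(f"{v:g}" for v in (*s,*a)))
    for i in range(0,len(out),20): print("; ".join(out[i:i+20]).replace("-0 ","0 "));print()
    return p,R
def st():
    o=get_obs(); print(round(o["time"],2),np.round(o["position"],4),np.round(o["ft_force"],2),np.round(o["moment"],2),round(o["width"],4),round(o["grasp_force"],1),np.round(o["joint_positions"],2))
E
python3 - <<'E'
from plan import *
plan([([.50,.36,.23],rot(110),8),([.54,.05,.22],rot(60),8),([.4463,-.2678,.16],rot(25.7),9)])
E
```

```text
-0.0435 -0.0208 0.0002 0 0 0.109; -0.0456 -0.016 0.0001 0 0 0.11; -0.047 -0.0109 0.0002 0 0 0.109; -0.048 -0.0057 0.0002 0 0 0.11; -0.0483 -0.0004 0.0001 0 0 0.109; -0.048 0.0048 0.0002 0 0 0.11; -0.0472 0.0101 0.0002 0 0 0.109; -0.0459 0.0152 0.0001 0 0 0.11; -0.0381 -0.0086 0.0013 0 0 0.109; -0.0388 -0.0043 0.0012 0 0 0.109; -0.0391 -0.0001 0.0013 0 0 0.109; -0.0389 0.0041 0.0012 0 0 0.109; -0.0381 0.0084 0.0013 0 0 0.109; -0.0371 0.0124 0.0012 0 0 0.109; -0.0354 0.0164 0.0013 0 0 0.109; -0.0335 0.0202 0.0012 0 0 0.11; -0.0358 0.0087 0.0067 0 0 0.066; -0.0351 0.0109 0.0066 0 0 0.067; -0.0343 0.0134 0.0067 0 0 0.066; -0.0334 0.0155 0.0067 0 0 0.067

-0.0322 0.0178 0.0066 0 0 0.066; -0.031 0.0198 0.0067 0 0 0.067; -0.0297 0.0219 0.0067 0 0 0.066; -0.0281 0.0238 0.0067 0 0 0.067; -0.0264 0.0256 0.0066 0 0 0.066
```

apply_moves(deltas="-0.044 -0.021 0 0 0 0.11; -0.046 -0.016 0 0 0 0.11; -0.047 -0.011 0 0 0 0.11; -0.048 -0.006 0 0 0 0.11; -0.048 0 0 0 0 0.11; -0.048 0.005 0 0 0 0.11; -0.047 0.01 0 0 0 0.11; -0.046 0.015 0 0 0 0.11; -0.038 -0.009 0.001 0 0 0.11; -0.039 -0.004 0.001 0 0 0.11; -0.039 0 0.001 0 0 0.11; -0.039 0.004 0.001 0 0 0.11; -0.038 0.008 0.001 0 0 0.11; -0.037 0.012 0.001 0 0 0.11; -0.035 0.016 0.001 0 0 0.11; -0.034 0.02 0.001 0 0 0.11; -0.036 0.009 0.007 0 0 0.066; -0.035 0.011 0.007 0 0 0.066; -0.034 0.013 0.007 0 0 0.066; -0.033 0.016 0.007 0 0 0.066", claw=0.6)

```text
time: 3.0
position: [0.4932, -0.0927, 0.1953]
tool_rot: [-0.0, 0.927, 0.375, 0.0]
ft_force: [0.2, 0.2, 0.0]
width: 0.0511
grasp_force: 0.0
```

```bash
python3 - <<'E'
from plan import *
st()
plan([([.4463,-.2678,.15],rot(25.7),8)])
E
```

```text
3.0 [ 0.4932 -0.0927  0.1953] [0.24 0.2  0.03] [-0.03 -0.06 -0.01] 0.0511 0.0 [-0.61  0.22  0.77  2.06 -0.2   0.93 -0.53]
-0.0194 0.0116 0.0056 0 0 0.04; -0.019 0.0125 0.0057 0 0 0.04; -0.0184 0.0131 0.0056 0 0 0.04; -0.018 0.0139 0.0057 0 0 0.04; -0.0173 0.0146 0.0056 0 0 0.04; -0.0167 0.0153 0.0057 0 -0.001 0.041; -0.0161 0.0159 0.0057 0 0 0.04; -0.0155 0.0166 0.0056 0 0 0.04
```

apply_moves(deltas="-0.019 0.012 0.006 0 0 0.04; -0.019 0.012 0.006 0 0 0.04; -0.018 0.013 0.006 0 0 0.04; -0.018 0.014 0.006 0 0 0.04; -0.017 0.015 0.006 0 0 0.04; -0.017 0.015 0.005 0 0 0.041; -0.016 0.016 0.005 0 0 0.041; -0.016 0.017 0.005 0 0 0.041; 0 0 0 0 0 0; 0 0 0 0 0 0")

```text
time: 4.0
position: [0.4475, -0.267, 0.1503]
tool_rot: [-0.0, 0.975, 0.222, -0.0]
ft_force: [1.0, 0.6, 0.6]
width: 0.0512
grasp_force: 0.0
```

```bash
python3 - <<'E'
from plan import *
from cell import *
import cv2
st(); p,R=now()
im,d=capture("wrist"); cv2.imwrite("pics/w1.png",im)
for l in ("spatula","spatula_grip","spatula_tip"):
    print(l,[(np.round(r["point"],4),round(r["conf"],2)) for r in landmark_of(l,"wrist")[:2]])
C=camera_info("wrist"); print(C); print(R.as_matrix().round(3))
E
```

```text
4.0 [ 0.4475 -0.267   0.1503] [0.97 0.64 0.63] [ 0.02 -0.02 -0.01] 0.0512 0.0 [-0.27  0.36  0.84  2.06 -0.36  0.86 -0.35]
spatula [(array([ 0.4648, -0.2644, -0.0009]), 0.68)]
spatula_grip [(array([ 0.4351, -0.2716,  0.0145]), 0.59)]
spatula_tip [(array([ 0.5411, -0.2241,  0.0131]), 0.92)]
{'intrinsics': array([[313.38754227,   0.        , 281.03337036],
       [  0.        , 313.38754227, 203.3530677 ],
       [  0.        ,   0.        ,   1.        ]]), 'mount': array([[-1.31020063e-03,  9.56756914e-01,  2.90885702e-01,
         7.45556173e-02],
       [ 9.99999140e-01,  1.26838035e-03,  3.32322405e-04,
         7.63387797e-04],
       [-5.10019509e-05,  2.90885888e-01, -9.56757753e-01,
        -1.42750971e-01],
       [ 0.00000000e+00,  0.00000000e+00,  0.00000000e+00,
         1.00000000e+00]])}
[[ 0.901  0.433 -0.   ]
 [ 0.433 -0.901 -0.   ]
 [-0.    -0.    -1.   ]]
```

View pics/w1.png

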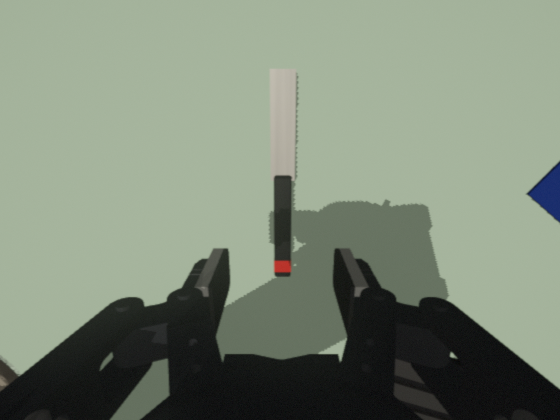

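The wrist view shows the spatula lined up between the fingers, with its tip at (283,69), front face at (283,177) and rear end at (283,275).

```bash
cat >> geo.py <<'E'
def wrist_world(uv,z,p,R):
    I=camera_info("wrist");K=I["intrinsics"];M=I["mount"]
    uv=np.atleast_2d(uv).astype(float)
    r=np.c_[(uv[:,0]-K[0,2])/K[0,0],-(uv[:,1]-K[1,2])/K[1,1],-np.ones(len(uv))]
    r=R.apply(r@M[:3,:3].T); o=p+R.apply(M[:3,3])
    return o+r*((z-o[2])/r[:,2])[:,None]
E
python3 - <<'E'
from plan import *; from geo import *
p,R=now()
a=wrist_world([[283,177],[283,275]],.02,p,R); t=wrist_world([[283.5,69.5]],.01125,p,R)
print(a,t,np.linalg.norm(t[0,:2]-a[0,:2]),np.linalg.norm(a[0]-a[1]))
d=t[0]-a[1];yaw=np.degrees(np.arctan2(d[1],d[0]));print(yaw)
o=t[0,:2]-.09*np.array([np.cos(np.radians(yaw)),np.sin(np.radians(yaw))]);print(o)
g=o-.018*np.array([np.cos(np.radians(yaw)),np.sin(np.radians(yaw))]);print(g)
plan([([*g,.06],rot(yaw),4),([*g,.004],rot(yaw),3)])
E
```

```text
[[ 0.46358305 -0.26119237  0.02      ]
 [ 0.37556956 -0.30380151  0.02      ]] [[ 0.54417969 -0.22269387  0.01125   ]] 0.08931938782746483 0.09778503626259293
25.68925520303124
[ 0.46307544 -0.26170798]
[ 0.44685459 -0.2695108 ]
-0.0007 0.0007 0.0226 0 0 0; -0.0007 0.0006 0.0226 0 0 0.001; -0.0006 0.0007 0.0226 0 0 0; -0.0007 0.0007 0.0227 0 0 0.001; 0 0 0.0187 0 0 -0; 0 0 0.0186 0 0 -0; 0 0 0.0187 0 0 -0
```

apply_moves(deltas="-0.001 0.001 0.03 0 0 0; -0.001 0.001 0.03 0 0 0; -0.001 0.001 0.03 0 0 0; 0 0 0.03 0 0 0; 0 0 0.015 0 0 0; 0 0 0.008 0 0 0; 0 0 0.0033 0 0 0; 0 0 0 0 0 0")

```text
time: 5.0
position: [0.4467, -0.2709, 0.0046]
tool_rot: [0.0, 0.975, 0.223, 0.0]
ft_force: [-1.2, -0.8, 1.1]
width: 0.0513
grasp_force: 0.0
```

apply_moves(deltas="0 0 0 0 0 0; 0 0 0 0 0 0; 0 0 0 0 0 0; 0 0 0 0 0 0; 0 0 0 0 0 0; 0 0 0 0 0 0; 0 0 0 0 0 0; 0 0 0 0 0 0", claw=0)

```text
time: 5.8
position: [0.4468, -0.2709, 0.0049]
tool_rot: [0.0, 0.975, 0.222, 0.001]
ft_force: [-1.1, 1.4, 12.4]
width: 0.0147
grasp_force: 58.7
```

apply_moves(deltas="0 0 -0.01 0 0 0; 0 0 -0.03 0 0 0; 0 0 -0.04 0 0 0; 0 0 -0.04 0 0 0; 0 0 -0.03 0 0 0; 0 0 0 0 0 0; 0 0 0 0 0 0")

```text
time: 6.5
position: [0.4466, -0.2704, 0.1548]
tool_rot: [0.0, 0.975, 0.223, 0.001]
ft_force: [-0.3, 0.2, -1.9]
width: 0.0148
grasp_force: 59.3
```

```bash
cat > wl.py <<'E'
from plan import *; from geo import *; from cell import *
import sys
st(); p,R=now()
im,d=capture("wrist"); cv2.imwrite(f"pics/{sys.argv[1]}.png",im); np.save("wd.npy",d)
for l in ("spatula_tip",):
    for r in landmark_of(l,"wrist")[:2]: print(l,R.inv().apply(np.array(r["point"])-p).round(4),round(r["conf"],2))
E
python3 wl.py w2; python3 - <<'E'
from plan import *
plan([([.434,.0273,.14],rot(-3.3),10)])
E
```

```text
6.5 [ 0.4466 -0.2704  0.1548] [-0.29  0.15 -1.9 ] [ 0.04 -0.05  0.02] 0.0148 59.3 [-0.27  0.36  0.85  2.06 -0.36  0.87 -0.34]
spatula_tip [ 0.1062  0.0027 -0.0074] 0.77
0.0119 -0.0273 0.0014 0 0 0.051; 0.0104 -0.0279 0.0013 0 0 0.05; 0.009 -0.0284 0.0014 0 0 0.051; 0.0076 -0.0288 0.0014 0 0 0.051; 0.0061 -0.0292 0.0013 0 0 0.05; 0.0046 -0.0294 0.0014 0 0.001 0.051; 0.0032 -0.0296 0.0014 0 0 0.051; 0.0016 -0.0297 0.0013 -0.001 0 0.05; 0.0001 -0.0298 0.0014 0 0 0.051; -0.0014 -0.0298 0.0013 0 0 0.051
```

View pics/w2.png

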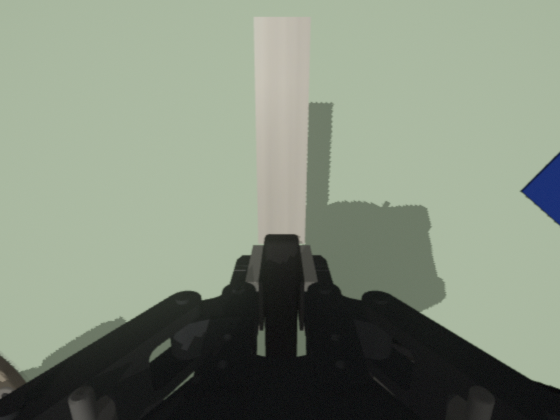

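The blade is held straight, centred at u≈282 with its tip edge at v≈17. I'll use the depth image to check its pitch.

```bash
python3 - <<'E'
from geo import *
d=np.load("wd.npy"); I=camera_info("wrist");K=I["intrinsics"];M=I["mount"]
P=[]
for v in range(19,235,8):
    for u in (265,282,298):
        z=d[v,u]; c=np.array([(u-K[0,2])/K[0,0]*z,-(v-K[1,2])/K[1,1]*z,-z]); P.append(M[:3,:3]@c+M[:3,3])
P=np.array(P);A=np.c_[P[:,:2],np.ones(len(P))];k,*_=np.linalg.lstsq(A,P[:,2],rcond=None)
print(k,"pitch deg",np.degrees(-k[0]),"resid",np.std(A@k-P[:,2])); print(P[:3],P[-3:])
def at(u,v,zt):
    r=M[:3,:3]@np.array([(u-K[0,2])/K[0,0],-(v-K[1,2])/K[1,1],-1]);return M[:3,3]+r*(zt-M[2,3])/r[2]
print(at(281.8,16.5,-.0066),at(255,17,-.0066),at(309,17,-.0066))
E
```

```text
[-0.00041037 -0.01176    -0.00640204] pitch deg 0.02351266658591154 resid 0.0006199113793476065
[[ 0.10734825 -0.00535546 -0.00677949]
 [ 0.10722144  0.0011827  -0.00727021]
 [ 0.10730122  0.00733311 -0.00690618]] [[ 0.02176347 -0.00674026 -0.00680132]
 [ 0.02188496  0.00114782 -0.00714111]
 [ 0.02154792  0.00860268 -0.00629888]]
[ 0.10823519  0.00110825 -0.0066    ] [ 0.10807843 -0.00919811 -0.0066    ] [ 0.10805148  0.0115683  -0.0066    ]
```

apply_moves(deltas="0.012 -0.027 0.001 0 0 0.051; 0.01 -0.028 0.001 0 0 0.051; 0.009 -0.028 0.001 0 0 0.051; 0.008 -0.029 0.001 0 0 0.051; 0.006 -0.029 0.001 0 0 0.051; 0.005 -0.029 0.001 0 0 0.051; 0.003 -0.03 0.001 0 0 0.051; 0.002 -0.03 0.001 0 0 0.051; 0 -0.03 0.001 0 0 0.051; -0.001 -0.03 0.001 0 0 0.051; 0 0 0 0 0 0; 0 0 0 0 0 0")

```text
time: 7.8
position: [0.4355, 0.0271, 0.1434]
tool_rot: [0.001, 1.0, -0.03, -0.001]
ft_force: [0.5, -0.2, -0.5]
width: 0.0146
grasp_force: 59.3
```

```bash
python3 wl.py w3; python3 - <<'E'
from plan import *;from geo import *
p,R=now();print(R.apply([1,0,0]),R.apply([0,0,1]))
p3=cv2.imread("pics/w3.png");h=cv2.cvtColor(p3,cv2.COLOR_BGR2HSV);H,S,V=[h[...,i].astype(int) for i in range(3)]
m=((H>20)&(H<35)&(S>130)&(V>80)).astype(np.uint8);n,l,s,c=cv2.connectedComponentsWithStats(m)
for k in range(1,n):
    if s[k,4]>40:
        uv=np.argwhere(l==k)[:,::-1]; w=wrist_world(uv,.0705,p,R)
        print(s[k],w.mean(0),cv2.minAreaRect((w[:,:2]*1000).astype(np.float32)))
E
```

```text
7.8 [0.4355 0.0271 0.1434] [ 0.55 -0.19 -0.5 ] [ 0.01 -0.03 -0.01] 0.0146 59.3 [-1.11  0.24  1.04  2.25 -0.3   0.79 -1.5 ]
spatula_tip [ 0.1088  0.0024 -0.0088] 0.56
[ 9.98093859e-01 -6.17105901e-02 -6.71533784e-04] [-7.21491063e-04 -7.87261946e-04 -9.99999430e-01]
[ 248    3   72   25 1085] [0.56661145 0.01507739 0.0705    ] ((564.3071899414062, 15.975770950317383), (43.49712371826172, 12.909139633178711), 86.40592956542969)
[310  41  23  40 853] [ 0.53752418 -0.00601224  0.0705    ] ((537.3145141601562, -6.035940647125244), (13.453639030456543, 22.81026268005371), 85.63542938232422)
[234  42  20  40 717] [0.54024197 0.04226443 0.0705    ] ((539.7987060546875, 42.55501937866211), (11.885342597961426, 22.681337356567383), 86.39202117919922)
```

View pics/w3.png

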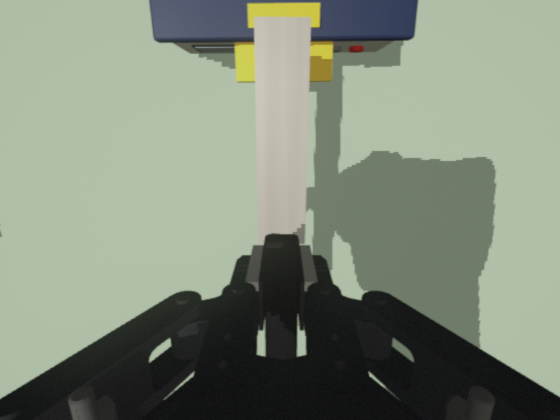

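The blade is centred over the yellow ledge (ledge u 234–333, front edge v≈81). The cover's front edge is at v≈40.

```bash
python3 - <<'E'
from plan import *;from geo import *
p,R=now()
for z in (.0645,.0705,.0765): print(z,R.inv().apply(wrist_world([[245,81.7],[322,81.7]],z,p,R)-p)[:, :2].round(4))
for z in (.078,.084,.09): print(z,R.inv().apply(wrist_world([[180,40.5],[400,38]],z,p,R)-p)[:, :2].round(4))
E
```

```text
0.0645 [[ 0.0916 -0.0234]
 [ 0.0916  0.0276]]
0.0705 [[ 0.0912 -0.0227]
 [ 0.0911  0.0269]]
0.0765 [[ 0.0907 -0.0221]
 [ 0.0906  0.0261]]
0.078 [[ 0.1138 -0.0601]
 [ 0.115   0.0718]]
0.084 [[ 0.1126 -0.0584]
 [ 0.1138  0.0697]]
0.09 [[ 0.1115 -0.0566]
 [ 0.1126  0.0677]]
```

apply_moves(deltas="0 0 0.02 0 0 0; 0 0 0.02 0 0 0; 0 0 0.015 0 0 0; 0 0 0.008 0 0 0; 0 0 0.004 0 0 0; 0 0 0.002 0 0 0; 0 0 0 0 0 0; 0 0 0 0 0 0")

```text
time: 8.7
position: [0.4363, 0.0271, 0.0755]
tool_rot: [-0.0, 1.0, -0.031, 0.0]
ft_force: [0.0, 0.3, -0.8]
width: 0.0144
grasp_force: 59.3
```

```bash
python3 -c "
from plan import *
st()"
```

```text
8.7 [0.4363 0.0271 0.0755] [ 0.04  0.33 -0.76] [-0.04 -0.01  0.05] 0.0144 59.3 [-0.93  0.39  0.87  2.29 -0.5   0.65 -1.33]
```

apply_moves(deltas="0 0 0.001 0 0 0; 0 0 0.001 0 0 0; 0 0 0 0 0 0")

```text
time: 9.0
position: [0.436, 0.0272, 0.073]
tool_rot: [-0.0, 1.0, -0.03, 0.0]
ft_force: [-0.2, -0.1, -0.7]
width: 0.0147
grasp_force: 59.3
```

apply_moves(deltas="0 0 0.001 0 0 0; 0 0 0.001 0 0 0; 0 0 0 0 0 0")

```text
time: 9.3
position: [0.4359, 0.027, 0.0709]
tool_rot: [0.0, 1.0, -0.031, -0.0]
ft_force: [0.2, -0.2, -1.5]
width: 0.0146
grasp_force: 59.3
```

```bash
python3 -c "
from plan import *
st()"
```

```text
9.3 [0.4359 0.027  0.0709] [ 0.18 -0.2  -1.54] [ 0.02 -0.01 -0.04] 0.0146 59.3 [-0.92  0.4   0.86  2.3  -0.51  0.64 -1.32]
```

apply_moves(deltas="0 0 0.001 0 0 0; 0 0 0.001 0 0 0; 0 0 0 0 0 0")

```text
time: 9.6
position: [0.436, 0.027, 0.069]
tool_rot: [-0.0, 1.0, -0.031, -0.0]
ft_force: [-1.8, 1.0, 3.8]
width: 0.0146
grasp_force: 60.0
```

apply_moves(deltas="0 0 0.001 0 0 0; 0 0 0.001 0 0 0; 0 0 0 0 0 0")

```text
time: 9.9
position: [0.436, 0.0269, 0.067]
tool_rot: [0.0, 1.0, -0.031, 0.0]
ft_force: [-2.2, -1.5, 5.8]
width: 0.0144
grasp_force: 60.2
```

```bash
python3 -c "
from plan import *
st()"
```

```text
9.9 [0.436  0.0269 0.067 ] [-2.19 -1.49  5.78] [-0.22 -0.02 -0.12] 0.0144 60.2 [-0.91  0.4   0.85  2.3  -0.52  0.63 -1.31]
```

apply_moves(deltas="0 0 -0.002 0 0 0; 0 0 -0.002 0 0 0; 0 0 0 0 0 0")

```text
time: 10.2
position: [0.4361, 0.0272, 0.0712]
tool_rot: [-0.0, 1.0, -0.031, 0.0]
ft_force: [-0.6, -0.5, -2.0]
width: 0.0146
grasp_force: 59.3
```

```bash
cat > pitch.py <<'E'
from geo import *; from plan import *; from cell import capture
st(); p,R=now(); im,d=capture("wrist"); I=camera_info("wrist");K=I["intrinsics"];M=I["mount"]
v,u=np.mgrid[30:228:3,263:302:3]; v=v.ravel();u=u.ravel(); z=d[v,u]; ok=z>0
c=np.c_[(u-K[0,2])/K[0,0]*z,-(v-K[1,2])/K[1,1]*z,-z][ok]; P=c@M[:3,:3].T+M[:3,3]
P=P[abs(P[:,2]-np.median(P[:,2]))<.006]
A=np.c_[P[:,:2],np.ones(len(P))];k,*_=np.linalg.lstsq(A,P[:,2],rcond=None)
print(len(P),"blade pitch up deg",-np.degrees(k[0]),"resid",np.std(A@k-P[:,2]),"z at x=0,.1:",k[2],k[2]+.1*k[0])
print("tool x",R.apply([1,0,0]).round(4))
cv2.imwrite("pics/last.png",im)
E
python3 pitch.py
```

```text
10.2 [0.4361 0.0272 0.0712] [-0.64 -0.5  -2.03] [ 0.05 -0.04 -0.01] 0.0146 59.3 [-0.92  0.4   0.86  2.3  -0.51  0.64 -1.32]
853 blade pitch up deg 0.9238132312268171 resid 0.0006201181947720672 z at x=0,.1: -0.006704457977380133 -0.008316816233219698
tool x [ 9.981e-01 -6.100e-02  2.000e-04]
```

apply_moves(deltas="0 0 0 0 -0.012 0; 0.002 0 0 0 0 0; 0.002 0 0 0 0 0; 0.002 0 0 0 0 0; 0.002 0 0 0 0 0; 0 0 0 0 0 0")

```text
time: 10.85
position: [0.4443, 0.0265, 0.0709]
tool_rot: [-0.0, 1.0, -0.031, -0.006]
ft_force: [0.5, -0.5, -0.4]
width: 0.0145
grasp_force: 59.3
```

```bash
python3 pitch.py
```

```text
10.85 [0.4443 0.0265 0.0709] [ 0.49 -0.54 -0.38] [ 0.01 -0.07  0.02] 0.0145 59.3 [-0.9   0.42  0.85  2.27 -0.51  0.67 -1.31]
853 blade pitch up deg 0.9854555878246427 resid 0.0006390630786671014 z at x=0,.1: -0.006589975381404139 -0.008309919845375754
tool x [ 0.9981 -0.0612 -0.0119]
```

apply_moves(deltas="0.003 0 0 0 0 0; 0.003 0 0 0 0 0; 0.003 0 0 0 0 0; 0.003 0 0 0 0 0; 0 0 0 0 0 0")

```text
time: 11.4
position: [0.4565, 0.0258, 0.0708]
tool_rot: [-0.0, 1.0, -0.031, -0.006]
ft_force: [1.2, -0.2, -2.4]
width: 0.0146
grasp_force: 59.3
```

apply_moves(deltas="0.003 0 0 0 0 0; 0.003 0 0 0 0 0; 0.004 0 0 0 0 0; 0.004 0 0 0 0 0; 0 0 0 0 0 0")

```text
time: 11.9
position: [0.4706, 0.0249, 0.0706]
tool_rot: [-0.0, 1.0, -0.031, -0.006]
ft_force: [0.4, 0.7, -1.1]
width: 0.0144
grasp_force: 59.3
```

```bash
python3 pitch.py; python3 - <<'E'
from cell import *; import cv2
im,d=capture("side"); c=im[150:330,170:350]; c=cv2.resize(c,None,fx=3,fy=3,interpolation=cv2.INTER_CUBIC); cv2.imwrite("pics/s4.png",c)
E
```

```text
11.9 [0.4706 0.0249 0.0706] [ 0.43  0.68 -1.09] [ 0.02  0.04 -0.03] 0.0144 59.3 [-0.86  0.45  0.83  2.22 -0.53  0.69 -1.29]
528 blade pitch up deg 1.1165149073313991 resid 0.0006311260975404945 z at x=0,.1: -0.006481976631752687 -0.008430662759805916
tool x [ 0.9981 -0.0612 -0.0116]
```

View pics/s4.png

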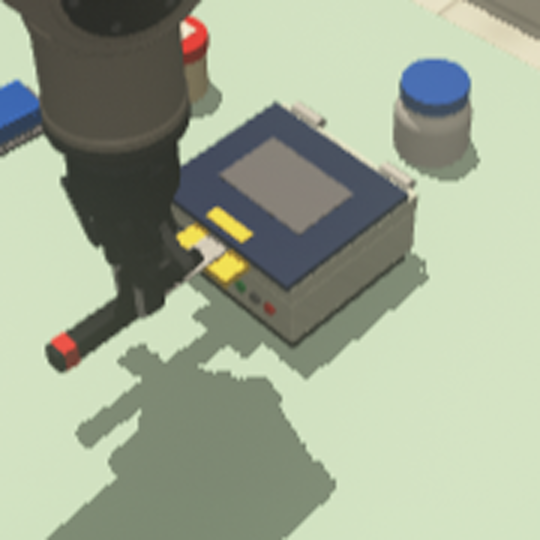

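The blade is inside the gap, tip about 26 mm past the sill, and there is no contact force. Now I'll pry about the ledge's front edge.

apply_moves(deltas="0 0 0.0015 0 0.025 0; 0 0 0.0015 0 0.025 0; 0 0 0.0015 0 0.025 0; 0 0 0 0 0 0")

```text
time: 12.4
position: [0.4698, 0.025, 0.0662]
tool_rot: [0.001, 0.999, -0.031, 0.032]
ft_force: [1.9, -0.6, -1.6]
width: 0.0145
grasp_force: 59.2
```

```bash
python3 pitch.py
```

```text
12.4 [0.4698 0.025  0.0662] [ 1.91 -0.6  -1.58] [-0.22  0.06 -0.06] 0.0145 59.2 [-0.88  0.42  0.82  2.27 -0.55  0.58 -1.28]
558 blade pitch up deg 0.7191532715372566 resid 0.0005913465164268289 z at x=0,.1: -0.006427877288600609 -0.007683036530082004
tool x [ 0.9961 -0.0612  0.0637]
```

apply_moves(deltas="0 0 0.0015 0 0.025 0; 0 0 0.0015 0 0.025 0; 0 0 0.0015 0 0.025 0; 0 0 0.0015 0 0.025 0; 0 0 0 0 0 0")

```text
time: 12.95
position: [0.4707, 0.025, 0.0602]
tool_rot: [0.002, 0.996, -0.031, 0.081]
ft_force: [0.0, -0.9, -0.2]
width: 0.0145
grasp_force: 59.5
```

```bash
python3 pitch.py
```

```text
12.95 [0.4707 0.025  0.0602] [ 0.   -0.86 -0.19] [-0.24  0.04 -0.07] 0.0145 59.5 [-0.89  0.38  0.79  2.34 -0.6   0.42 -1.25]
584 blade pitch up deg 0.9172801504928589 resid 0.0006571615880811764 z at x=0,.1: -0.006273322900281162 -0.00787427877921011
tool x [ 0.9849 -0.0605  0.1624]
```

```bash
cat > arc.py <<'E'
from plan import *
p,R=now(); yaw=-3.5; d=np.array([np.cos(np.radians(yaw)),np.sin(np.radians(yaw)),0])
p0=np.array([.4361,.0272,0]); hs,hz=.246,.080; off=np.array([.108,.001,-.008])
def cur():
    t=p+R.apply(off); s=(t-p0)@d; r=np.hypot(hs-s,t[2]-hz); return s,t[2],r,np.degrees(np.arctan2(t[2]-hz,hs-s)),t
s,z,r,th,t=cur(); print("tip s,z,R,theta",s,z,r,th)
E
python3 - <<'E'
from arc import *
w=[]
Rt=R
for a in np.arange(th+3,63,3):
    a=np.radians(a); tip=t+d*((hs-r*np.cos(a))-s); tip[2]=hz+r*np.sin(a); w.append((tip-Rt.apply(off),Rt,1))
plan(w[:19])
E
```

```text
tip s,z,R,theta 0.13992242275822622 0.08561803309953861 0.10622624294114894 3.031641000849447
0.0013 0 -0.0054 0 0 0; 0.0016 0 -0.0053 0 0 0; 0.0019 0 -0.0053 0 0 0; 0.0022 0 -0.0051 0 0 0; 0.0024 0 -0.005 0 0 0; 0.0027 0 -0.0049 0 0 0; 0.0029 0 -0.0047 0 0 0; 0.0032 0 -0.0046 0 0 0; 0.0034 0 -0.0043 0 0 0; 0.0036 0 -0.0043 0 0 0; 0.0039 0 -0.004 0 0 0; 0.004 0 -0.0038 0 0 0; 0.0043 0 -0.0036 0 0 0; 0.0044 0 -0.0033 0 0 0; 0.0046 0 -0.0031 0 0 0; 0.0048 0 -0.0029 0 0 0; 0.0049 0 -0.0026 0 0 0; 0.005 0 -0.0024 0 0 0; 0.0052 0 -0.0021 0 0 0
```

Next come the first few rows of the swing, followed by a slip check.

apply_moves(deltas="0.0013 0 -0.0054 0 0 0; 0.0016 0 -0.0053 0 0 0; 0.0019 0 -0.0053 0 0 0; 0.0022 0 -0.005 0 0 0; 0 0 0 0 0 0")

```text
time: 13.5
position: [0.4742, 0.0249, 0.0825]
tool_rot: [0.002, 0.996, -0.03, 0.081]
ft_force: [-2.8, -0.2, -5.8]
width: 0.0144
grasp_force: 61.9
```

```bash
python3 pitch.py
```

```text
13.5 [0.4742 0.0249 0.0825] [-2.78 -0.2  -5.81] [-0.16  1.43 -0.15] 0.0144 61.9 [-0.96  0.35  0.88  2.33 -0.53  0.48 -1.31]
718 blade pitch up deg 1.7967600430841166 resid 0.0027454091789625205 z at x=0,.1: -4.579731815611372e-05 -0.0031817351801654145
tool x [ 0.9849 -0.0601  0.1622]
```

```bash
python3 - <<'E'
from cell import *; import cv2,numpy as np
im,d=capture("side"); a=cv2.resize(im[150:330,190:350],(480,540),interpolation=cv2.INTER_CUBIC)
b=cv2.imread("pics/last.png")[0:400,120:440]; b=cv2.resize(b,(320,400)); b=cv2.copyMakeBorder(b,0,140,0,0,cv2.BORDER_CONSTANT)
cv2.imwrite("pics/m5.png",np.hstack([a,b]))
E
```

```text
(no output)
```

View pics/m5.png

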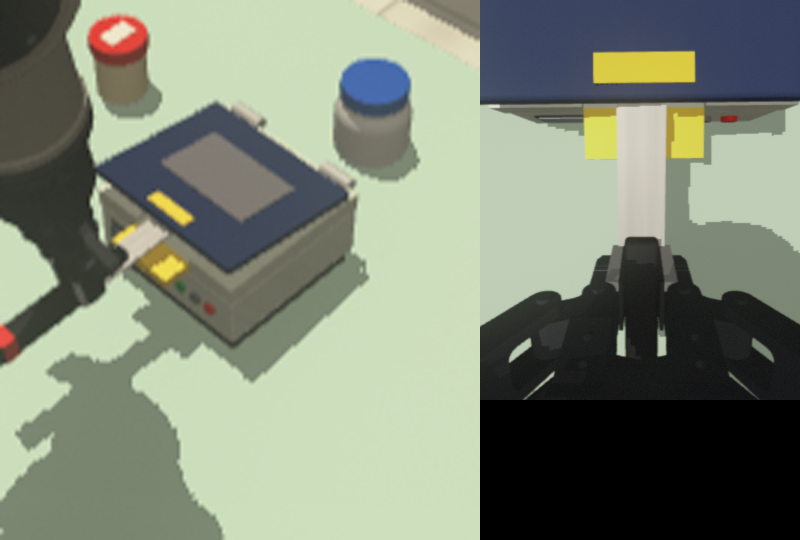

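The cover has lifted a little and the blade sits under its front edge. I'll measure the cover angle and the blade pitch from depth.

```bash
cat > ang.py <<'E'
from geo import *; from plan import *; from cell import capture
st(); p,R=now()
yv=np.radians(-3.5)
def pts(cam,m,d):
    I=camera_info(cam);K=I["intrinsics"]; v,u=np.nonzero(m&(d>0)); z=d[v,u]
    return np.c_[(u-K[0,2])/K[0,0]*z,-(v-K[1,2])/K[1,1]*z,-z]
def fit(P):  # robust plane
    for _ in range(4):
        c=P.mean(0); n=np.linalg.svd(P-c,full_matrices=False)[2][2]; r=abs((P-c)@n); P=P[r<max(.0015,2*np.median(r))]
    return n,c,len(P)
for cam in ("wrist","side","top"):
    im,d=capture(cam); cv2.imwrite(f"pics/{cam}_last.png",im); h=cv2.cvtColor(im,cv2.COLOR_BGR2HSV);H,S,V=[h[...,i].astype(int) for i in range(3)]
    I=camera_info(cam)
    P=pts(cam,np.ones_like(H,bool),d); C=h.reshape(-1,3)[(d>0).ravel()].astype(int)
    if cam=="wrist":
        M=I["mount"]; Pt=P@M[:3,:3].T+M[:3,3]; W=R.apply(Pt)+p
        b=(abs(Pt[:,1]-.001)<.008)&(Pt[:,0]>.022)&(Pt[:,0]<.07)&(C[:,1]<60)&(C[:,2]>90)&(abs(Pt[:,2]+.005)<.02)
        if b.sum()>30:
            n,c,k=fit(Pt[b]); n=n*-np.sign(n[2]); print("blade rel pitch",np.degrees(np.arctan2(-n[0],-n[2])),k,"z@.1",c[2]-(n[0]*(.1-c[0]))/n[2])
    else: W=P@I["world_from_camera"][:3,:3].T+I["world_from_camera"][:3,3]
    s=(W[:,0]-.4361)*np.cos(yv)+(W[:,1]-.0272)*np.sin(yv); l=-(W[:,0]-.4361)*np.sin(yv)+(W[:,1]-.0272)*np.cos(yv)
    m=(C[:,0]>100)&(C[:,0]<130)&(C[:,1]>60)&(s>.08)&(s<.33)&(abs(l)<.075)&(W[:,2]>.075)&(W[:,2]<.23)
    if m.sum()>80:
        n,c,k=fit(np.c_[s,l,W[:,2]][m]); n*=np.sign(n[2]) if abs(n[2])>.05 else np.sign(n[0])
        print(cam,"cover theta",np.degrees(np.arctan2(n[0],n[2])).round(1),k,c.round(3))
E
python3 ang.py
```

```text
13.6 [0.4742 0.0249 0.0821] [-2.54 -0.92 -4.66] [-0.09  1.28 -0.09] 0.0144 61.8 [-0.96  0.35  0.87  2.33 -0.53  0.48 -1.31]
blade rel pitch -6.036656922725873 3598 z@.1 0.004453564176755329
wrist cover theta 7.8 31925 [ 0.134 -0.001  0.103]
side cover theta 8.0 936 [ 0.168 -0.009  0.098]
top cover theta 7.8 2089 [0.179 0.001 0.098]
```

The grip slips in pitch: the blade is now -6° relative to the tool, while the cover stands at 8°. The load is close to the holding torque. I'll back out, use the ledge to turn the spatula nose-up in the grip with only a small force on the long arm, then re-insert. That lets me pry at a steeper blade angle, which needs less moment.

```bash
cat > bl.py <<'E'
from plan import *
yaw=-3.5; d=np.array([np.cos(np.radians(yaw)),np.sin(np.radians(yaw)),0]); p0=np.array([.4361,.0272,0])
def tcp(ts,tz,phi,tau,rho=None,lat=0):
    """TCP and rot so that the blade tip underside is at (s,z), blade pitch phi, tool pitch tau"""
    Rt=rot(yaw,tau); b=rot(yaw,phi).apply([1,0,0]); q=p0+d*ts; q[2]=tz
    return q-.108*b-Rt.apply([0,0,-.0036]),Rt
E
python3 - <<'E'
from bl import *
a,Ra=tcp(.1457,.0757,0,6); b,Rb=tcp(.106,.0757,0,6)
print(a,b); e=plan([(a,Ra,3)]); plan([(b,Rb,7)],e)
E
```

```text
[0.47410528 0.0248755  0.07211972] [0.43447933 0.02729912 0.07211972]
-0.0006 0 0.0032 0 -0.019 -0; -0.0005 -0.0001 0.0033 0 -0.02 -0; -0.0004 0 0.0032 0 -0.019 -0

-0.0056 0 -0.0006 0 0 -0; -0.0057 0 -0.0006 0 0 -0; -0.0056 0 -0.0006 0 0 -0; -0.0057 0 -0.0006 0 0 -0; -0.0056 0 -0.0006 0 0 -0; -0.0057 0 -0.0005 0 0 -0; -0.0056 0 -0.0006 0 0 -0
```

apply_moves(deltas="-0.0005 0 0.0032 0 -0.019 0; -0.0005 0 0.0032 0 -0.02 0; -0.0005 0 0.0032 0 -0.019 0; 0 0 0 0 0 0")

```text
time: 14.15
position: [0.4747, 0.0245, 0.072]
tool_rot: [0.002, 0.998, -0.031, 0.052]
ft_force: [-0.7, -0.3, -0.8]
width: 0.0146
grasp_force: 61.6
```

```bash
python3 ang.py
```

```text
14.15 [0.4747 0.0245 0.072 ] [-0.68 -0.31 -0.85] [ 0.02  0.11 -0.05] 0.0146 61.6 [-0.9   0.4   0.84  2.29 -0.55  0.54 -1.28]
blade rel pitch -5.347143585269549 3614 z@.1 0.003224180307352888
wrist cover theta 7.7 35406 [ 0.131 -0.001  0.104]
side cover theta 8.0 938 [ 0.17  -0.005  0.098]
top cover theta 7.9 2085 [0.178 0.    0.098]
```

The cover stays at 8° on its own friction, which leaves about 23 mm of gap at the front edge. I'll retract and re-pitch the spatula.

```bash
python3 - <<'E'
from bl import *
a,Ra=tcp(.106,.0775,0,5.5)
e=plan([(a,Ra,5)])
# press: pivot at tip
w=[]
N=10
for k in range(1,N+1):
    phi=13*k/N; tau=5.5-15.5*k/N; w.append((*tcp(.106,.0740,phi,tau),1))
plan(w,e)
E
```

```text
-0.0079 -0.0001 -0.0012 0 -0.002 -0; -0.0078 -0.0001 -0.0011 0 -0.002 -0; -0.0079 0 -0.0012 0 -0.001 -0; -0.0079 -0.0001 -0.0011 0 -0.002 -0; -0.0078 -0.0001 -0.0011 0 -0.002 -0.001

-0.0007 0 0.0059 0 -0.027 0; -0.0002 0 0.0025 0 -0.027 0; 0 0 0.0024 0 -0.027 0; 0 0 0.0024 0 -0.027 0; 0.0002 0 0.0025 0 -0.027 0; 0.0003 0 0.0024 0 -0.027 0; 0.0004 0 0.0024 0.001 -0.027 0; 0.0006 0 0.0023 0 -0.027 0; 0.0006 0 0.0024 0 -0.028 0; 0.0008 0 0.0023 0 -0.027 0
```

apply_moves(deltas="-0.008 0 -0.0012 0 -0.002 0; -0.008 0 -0.0012 0 -0.002 0; -0.008 0 -0.0012 0 -0.002 0; -0.008 0 -0.0012 0 -0.002 0; -0.0075 0 -0.001 0 -0.002 0; 0 0 0.003 0 0 0; 0 0 0.003 0 -0.027 0; 0 0 0.0025 0 -0.027 0; 0 0 0.0024 0 -0.027 0; 0 0 0.0024 0 -0.027 0; 0 0 0.0024 0 -0.027 0")

```text
time: 15.4
position: [0.4356, 0.0272, 0.0583]
tool_rot: [-0.001, 0.999, -0.031, -0.02]
ft_force: [-1.0, -0.3, 4.1]
width: 0.0144
grasp_force: 60.4
```

```bash
python3 ang.py
```

```text
15.4 [0.4356 0.0272 0.0583] [-1.04 -0.26  4.13] [-0.09 -0.11 -0.01] 0.0144 60.4 [-0.88  0.44  0.82  2.28 -0.54  0.67 -1.28]
blade rel pitch 10.114997858981804 4105 z@.1 -0.023968827486446916
side cover theta 7.9 839 [ 0.163 -0.007  0.098]
top cover theta 7.9 2048 [ 0.179 -0.001  0.098]
```

Gentle and effective: the relative pitch is now +10°. Continuing.

apply_moves(deltas="0.0003 0 0.0024 0 -0.027 0; 0.0004 0 0.0024 0 -0.027 0; 0.0006 0 0.0023 0 -0.027 0; 0.0006 0 0.0023 0 -0.028 0; 0.0008 0 0.0023 0 -0.027 0; 0.0008 0 0.0023 0 -0.027 0; 0.0008 0 0.002 0 -0.027 0")

```text
time: 16.25
position: [0.4374, 0.027, 0.0419]
tool_rot: [-0.004, 0.993, -0.03, -0.115]
ft_force: [-2.7, -0.4, 4.7]
width: 0.0147
grasp_force: 60.1
```

```bash
python3 ang.py
```

```text
16.25 [0.4374 0.027  0.0419] [-2.66 -0.39  4.71] [0.03 0.02 0.08] 0.0147 60.1 [-0.77  0.58  0.76  2.14 -0.55  0.88 -1.25]
blade rel pitch 32.31697117452625 600 z@.1 -0.06722422156662404
side cover theta 8.0 834 [ 0.182 -0.008  0.096]
top cover theta 7.8 1466 [ 0.197 -0.01   0.095]
```

```bash
python3 - <<'E'
from bl import *
e=plan([(*tcp(.104,.084,19,-10.5),4)])
e=plan([(*tcp(.124,.086,20,-9.5),5)],e)
E
```

```text
-0.0003 -0.0001 -0.0009 0 0.012 -0; -0.0002 -0.0001 -0.0008 0 0.011 -0; -0.0003 -0.0001 -0.0009 0 0.012 -0; -0.0002 0 -0.0009 0 0.012 -0

0.0041 0 -0.0008 0 0.003 -0; 0.004 0 -0.0008 0 0.004 -0; 0.0041 0 -0.0007 0 0.003 -0; 0.0041 0 -0.0008 0 0.004 -0; 0.004 0 -0.0007 0 0.003 -0
```

apply_moves(deltas="0 0 -0.002 0 0.012 0; 0 0 -0.001 0 0.012 0; -0.0005 0 -0.0005 0 0.012 0; -0.0005 0 0 0 0.012 0; 0 0 0 0 0 0")

```text
time: 16.9
position: [0.4367, 0.0272, 0.0457]
tool_rot: [-0.003, 0.995, -0.03, -0.091]
ft_force: [-0.0, -0.4, -0.8]
width: 0.0146
grasp_force: 59.2
```

```bash
python3 ang.py; python3 - <<'E'
from cell import *; import numpy as np,cv2
from bl import *
p,R=now()
for r in landmark_of("spatula_tip","side")[:1]+landmark_of("spatula_tip","top")[:1]+landmark_of("spatula_tip","wrist")[:1]: x=np.array(r["point"]);print((x-p0)@d,x[2],r["conf"],R.inv().apply(x-p))
a=cv2.imread("pics/side_last.png")[150:330,190:350]; b=cv2.imread("pics/wrist_last.png")[0:300,120:440]
a=cv2.resize(a,(480,540),interpolation=cv2.INTER_CUBIC); b=cv2.copyMakeBorder(b,0,240,0,0,cv2.BORDER_CONSTANT)
cv2.imwrite("pics/m6.png",np.hstack([a,b]))
E
```

```text
16.9 [0.4367 0.0272 0.0457] [-0.01 -0.4  -0.82] [-0.03 -0.2   0.05] 0.0146 59.2 [-0.79  0.55  0.78  2.18 -0.55  0.83 -1.26]
blade rel pitch 32.03152578690563 683 z@.1 -0.0661633266870843
side cover theta 8.1 939 [ 0.176 -0.007  0.097]
top cover theta 7.9 1887 [ 0.183 -0.006  0.097]
0.10920571824286707 0.0938 0.63 [ 9.75854352e-02  4.46172977e-07 -6.69398982e-02]
```

View pics/m6.png

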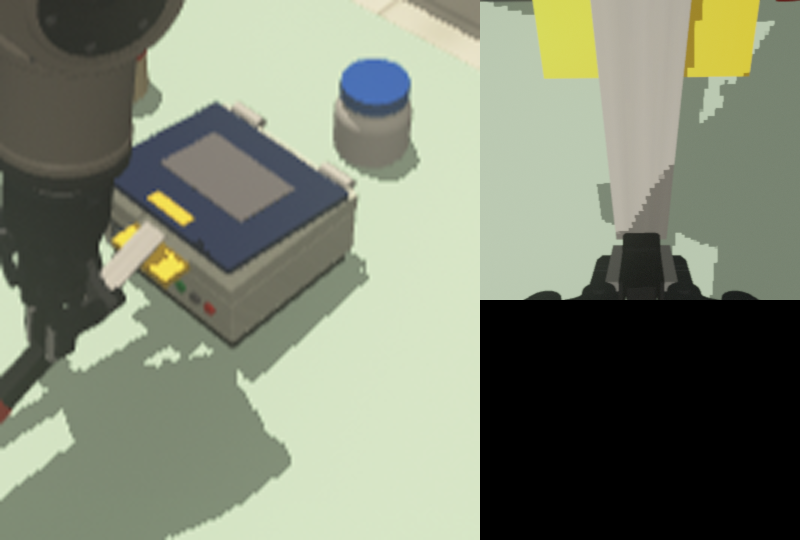

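The blade is nose-up at about 21° in front of the slightly open cover, with its tip over the ledge. I'll enter now.

```bash
python3 - <<'E'
from bl import *
e=plan([(*tcp(.106,.085,20,-11.5),2)])
e=plan([(*tcp(.125,.087,20,-11.5),4)],e)
E
```

```text
0.0014 -0.0001 0.0003 0 -0.009 -0; 0.0014 -0.0001 0.0002 0 -0.01 -0

0.0045 0 -0.0014 0 0 -0; 0.0046 0 -0.0015 0 0 -0; 0.0045 0 -0.0014 0 0 -0; 0.0046 0 -0.0015 0 0 -0
```

apply_moves(deltas="0.0014 0 0.0003 0 -0.009 0; 0.0014 0 0.0003 0 -0.01 0; 0.0045 0 -0.0014 0 0 0; 0.0045 0 -0.0014 0 0 0; 0.0045 0 -0.0014 0 0 0; 0.0045 0 -0.0014 0 0 0; 0 0 0 0 0 0")

```text
time: 17.9
position: [0.4591, 0.0255, 0.0466]
tool_rot: [-0.003, 0.994, -0.031, -0.1]
ft_force: [-2.4, -0.1, 7.4]
width: 0.0144
grasp_force: 60.5
```

```bash
python3 ang.py; cat > sw.py <<'E'
from bl import *
def swing(ths,Rr,phi0,dphi,rho,n=None):
    w=[];phi=phi0
    for th in ths:
        phi=min(phi+dphi,38) if dphi>0 else phi+dphi
        a=np.radians(th); f=np.radians(phi)
        s=.246-Rr*np.cos(a); z=.080+Rr*np.sin(a)
        w.append((*tcp(s+.0025*np.sin(f),z-.0025*np.cos(f),phi,phi-rho),1))
    return plan(w)
E
python3 - <<'E'
from sw import *
p,R=now(); tau=np.degrees(np.arcsin(R.apply([1,0,0])[2])); print("tau",tau)
swing(np.arange(6,21,1.5),.122,20,1.3,31.5)
E
```

```text
17.9 [0.4591 0.0255 0.0466] [-2.43 -0.1   7.42] [ 0.02 -0.03  0.02] 0.0144 60.5 [-0.76  0.58  0.77  2.12 -0.55  0.88 -1.25]
blade rel pitch 33.312220358346245 584 z@.1 -0.06921512566586446
wrist cover theta 7.2 34268 [0.122 0.    0.105]
side cover theta 7.9 805 [ 0.188 -0.009  0.095]
top cover theta 7.9 1104 [ 0.21  -0.009  0.093]
tau -11.486283935119168
0.0011 -0.0002 -0.0012 0 0.022 -0; 0.0012 0 -0.0012 0 0.023 -0; 0.0014 0 -0.0011 0 0.023 -0; 0.0016 0 -0.0012 0 0.023 -0; 0.0017 0 -0.0011 0 0.022 -0; 0.0019 0 -0.0011 0 0.023 -0; 0.002 0 -0.0011 0 0.023 -0; 0.0022 0 -0.0011 0 0.022 -0; 0.0023 0 -0.001 0 0.023 -0; 0.0024 0 -0.001 0 0.023 -0
```

apply_moves(deltas="0.001 0 -0.0015 0 0.022 0; 0.0012 0 -0.0012 0 0.023 0; 0.0014 0 -0.0011 0 0.023 0; 0.0016 0 -0.0012 0 0.023 0; 0.0017 0 -0.0011 0 0.022 0; 0.0019 0 -0.0011 0 0.023 0; 0.002 0 -0.0011 0 0.023 0; 0 0 0 0 0 0")

```text
time: 18.85
position: [0.4703, 0.0251, 0.0535]
tool_rot: [-0.001, 0.999, -0.031, -0.02]
ft_force: [-1.0, -1.0, -5.0]
width: 0.0143
grasp_force: 58.9
```

```bash
python3 ang.py; python3 - <<'E'
from sw import *
p,R=now(); tau=np.degrees(np.arcsin(R.apply([1,0,0])[2])); print("tau",tau,"s",(p-p0)@d)
E
```

```text
18.85 [0.4703 0.0251 0.0535] [-0.95 -1.03 -5.03] [-0.08  0.34 -0.04] 0.0143 58.9 [-0.82  0.5   0.79  2.2  -0.57  0.7  -1.25]
blade rel pitch 30.586141570650376 839 z@.1 -0.06279796561140291
wrist cover theta 14.4 29184 [0.125 0.001 0.125]
side cover theta 17.1 740 [ 0.168 -0.006  0.111]
top cover theta 17.1 2151 [0.18  0.001 0.109]
tau -2.419012855891674 s 0.0343441282933044
```

```bash
python3 - <<'E'
from sw import *
swing(np.arange(17,50,2.5),.122,29,1.3,31.5)
E
```

```text
0.0028 -0.0001 -0.0023 0 0.021 -0; 0.003 0 -0.003 0 0.023 -0; 0.0034 0 -0.0029 0 0.023 -0; 0.0036 0 -0.0028 0 0.022 -0; 0.004 0 -0.0027 0 0.023 -0; 0.0043 0 -0.0024 0 0.023 -0; 0.0044 0 -0.0024 0 0.021 -0; 0.0034 0 -0.0041 0 0 -0; 0.0036 0 -0.004 0 0 -0; 0.0037 0 -0.0037 0 0 -0; 0.004 0 -0.0037 0 0 -0; 0.004 0 -0.0034 0 0 -0; 0.0042 0 -0.0032 0 0 -0; 0.0044 0 -0.0031 0 0 -0
```

apply_moves(deltas="0.0028 0 -0.0023 0 0.021 0; 0.003 0 -0.003 0 0.023 0; 0.0034 0 -0.0029 0 0.023 0; 0.0036 0 -0.0028 0 0.022 0; 0.004 0 -0.0027 0 0.023 0; 0.0043 0 -0.0024 0 0.023 0; 0.0044 0 -0.0024 0 0.021 0; 0 0 0 0 0 0")

```text
time: 19.8
position: [0.4958, 0.0235, 0.073]
tool_rot: [0.002, 0.998, -0.031, 0.058]
ft_force: [-0.1, -0.5, -3.3]
width: 0.0145
grasp_force: 59.3
```

```bash
python3 ang.py;  python3 - <<'E'
from sw import *
p,R=now(); tau=np.degrees(np.arcsin(R.apply([1,0,0])[2])); print("tau",tau,"s",(p-p0)@d)
swing(np.arange(34.5,80,3),.122,38,0,31.5)
E
```

```text
19.8 [0.4958 0.0235 0.073 ] [-0.06 -0.5  -3.34] [-0.01  0.41  0.02] 0.0145 59.3 [-0.87  0.42  0.83  2.25 -0.57  0.55 -1.26]
blade rel pitch 30.863448796987313 811 z@.1 -0.06339398416157899
wrist cover theta -60.7 16333 [0.14  0.001 0.163]
top cover theta 36.4 1924 [0.19  0.    0.132]
tau 6.567259343581431 s 0.059809879945160606
0.003 0 -0.004 0 -0.001 -0; 0.0043 0 -0.0047 0 0 -0; 0.0045 0 -0.0045 0 0 -0; 0.0048 0 -0.0042 0 0 -0; 0.005 0 -0.004 0 0 -0; 0.0052 0 -0.0037 0 0 -0; 0.0054 -0.0001 -0.0034 0 0 -0; 0.0056 0 -0.0032 0 0 -0; 0.0057 0 -0.0028 0 0 -0; 0.0058 0 -0.0026 0 0 -0; 0.006 0 -0.0022 0 0 -0; 0.0061 0 -0.0019 0 0 -0; 0.0062 0 -0.0016 0 0 -0; 0.0063 0 -0.0013 0 0 -0; 0.0063 0 -0.0009 0 0 -0; 0.0063 0 -0.0006 0 0 -0
```

apply_moves(deltas="0.003 0 -0.004 0 0 0; 0.0043 0 -0.0047 0 0 0; 0.0045 0 -0.0045 0 0 0; 0.0048 0 -0.0042 0 0 0; 0.005 0 -0.004 0 0 0; 0.0052 0 -0.0037 0 0 0; 0.0054 0 -0.0034 0 0 0; 0.0056 0 -0.0032 0 0 0; 0.0057 0 -0.0028 0 0 0; 0.0058 0 -0.0026 0 0 0; 0.006 0 -0.0022 0 0 0; 0 0 0 0 0 0")

```text
time: 21.15
position: [0.5471, 0.0202, 0.1184]
tool_rot: [0.002, 0.998, -0.031, 0.058]
ft_force: [0.6, 0.2, -1.0]
width: 0.0143
grasp_force: 59.6
```

```bash
python3 ang.py;  python3 - <<'E'
from sw import *
from cell import *
p,R=now(); tau=np.degrees(np.arcsin(R.apply([1,0,0])[2])); print("tau",tau,"s",(p-p0)@d)
swing(np.arange(67.5,92,3),.122,38,0,31.5)
E
```

```text
21.15 [0.5471 0.0202 0.1184] [ 0.56  0.24 -0.98] [-0.03  0.13 -0.02] 0.0143 59.6 [-0.88  0.43  0.89  2.12 -0.51  0.69 -1.3 ]
blade rel pitch 31.355171878828298 768 z@.1 -0.06442613888103124
wrist cover theta 39.6 308 [ 0.215 -0.037  0.124]
top cover theta -74.9 176 [0.204 0.002 0.204]
tau 6.59173159475263 s 0.11032680333162093
0.0061 -0.0003 -0.0019 0 -0.002 -0; 0.0062 0 -0.0016 0 0 -0; 0.0062 0 -0.0013 0 0 -0; 0.0063 0 -0.0009 0 0 -0; 0.0064 0 -0.0006 0 0 -0; 0.0064 0 -0.0003 0 0 -0; 0.0064 0 0 0 0 -0; 0.0063 0 0.0004 0 0 -0; 0.0064 0 0.0007 0 0 -0
```

View pics/side_last.png

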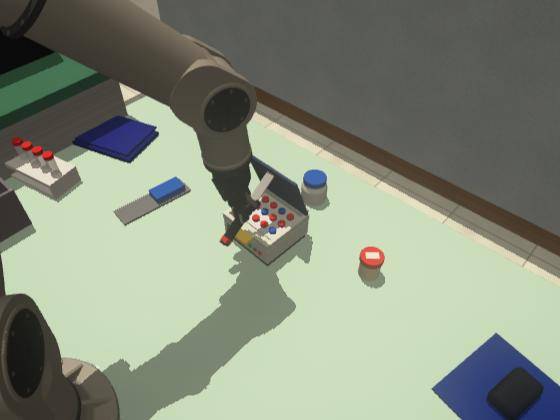

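The cover stands open at roughly 65–70° and the inside vials are visible. I'll continue while lowering the blade pitch.

```bash
python3 - <<'E'
from sw import *
swing(np.arange(67.5,89,3),.122,38,-1.4,31.5)
E
```

```text
0.0046 -0.0003 -0.0041 0 -0.026 -0; 0.0046 0 -0.004 0 -0.024 -0; 0.0047 0 -0.0038 0 -0.025 -0; 0.0048 0 -0.0037 0 -0.024 -0; 0.0048 0 -0.0035 0 -0.025 -0; 0.0048 0 -0.0032 0 -0.024 -0; 0.0048 0 -0.0032 0 -0.025 -0; 0.0049 0 -0.0029 0 -0.024 -0
```

apply_moves(deltas="0.0046 0 -0.0041 0 -0.026 0; 0.0046 0 -0.004 0 -0.024 0; 0.0047 0 -0.0038 0 -0.025 0; 0.0048 0 -0.0037 0 -0.024 0; 0.0048 0 -0.0035 0 -0.025 0; 0.0048 0 -0.0032 0 -0.024 0; 0 0 0 0 0 0")

```text
time: 22.0
position: [0.5733, 0.0185, 0.1415]
tool_rot: [-0.0, 0.999, -0.031, -0.017]
ft_force: [-0.5, 0.8, -1.8]
width: 0.0143
grasp_force: 59.6
```

```bash
cat > ang2.py <<'E'
from geo import *; from plan import *; from cell import capture
st(); yv=np.radians(-3.5); p,R=now()
for cam in ("side","wrist"):
    im,d=capture(cam); cv2.imwrite(f"pics/{cam}_last.png",im); I=camera_info(cam);K=I["intrinsics"]
    v,u=np.nonzero(d>0); z=d[v,u]; P=np.c_[(u-K[0,2])/K[0,0]*z,-(v-K[1,2])/K[1,1]*z,-z]
    T=I.get("world_from_camera"); 
    if T is None: M=I["mount"]; W=R.apply(P@M[:3,:3].T+M[:3,3])+p
    else: W=P@T[:3,:3].T+T[:3,3]
    s=(W[:,0]-.4361)*np.cos(yv)+(W[:,1]-.0272)*np.sin(yv); l=-(W[:,0]-.4361)*np.sin(yv)+(W[:,1]-.0272)*np.cos(yv)
    m=(l>-.072)&(l<(-.02 if cam=="side" else .07))&(W[:,2]>.1)&(W[:,2]<.21)&(s>.17)&(s<.3)
    if cam=="wrist": m&=abs(l)>.02
    Q=np.c_[s,W[:,2]][m]
    if len(Q)<30: print(cam,len(Q)); continue
    rng=np.random.default_rng(0);best=0
    for _ in range(300):
        a,b=Q[rng.choice(len(Q),2,False)]
        if abs(b[1]-a[1])<.02: continue
        k=(b[0]-a[0])/(b[1]-a[1]); r=abs(Q[:,0]-a[0]-k*(Q[:,1]-a[1]))<.002
        if r.sum()>best: best=r.sum();In=r
    k,c=np.polyfit(Q[In,1],Q[In,0],1); print(cam,"theta",90+np.degrees(np.arctan(k)),"s at z=.08",k*.08+c,best,len(Q),"zmax",Q[In,1].max())
E
python3 ang2.py
```

```text
22.0 [0.5733 0.0185 0.1415] [-0.48  0.85 -1.77] [-0.05 -0.06  0.02] 0.0143 59.6 [-0.8   0.52  0.88  1.93 -0.49  0.96 -1.31]
side theta 88.1738059098663 s at z=.08 0.24471354401977483 556 593 zmax 0.2099324804067647
wrist theta 88.12042383861096 s at z=.08 0.24597924497057413 11077 11077 zmax 0.18530904393984526
```

The cover is at 88° by both cameras, and the fitted hinge line matches the expected one. One small push to just past upright, then withdraw.

apply_moves(deltas="0.0035 0 0 0 0 0; 0.0035 0 0 0 0 0; 0 0 0 0 0 0; 0 0 0 0 0 0")

```text
time: 22.5
position: [0.5797, 0.0182, 0.1413]
tool_rot: [-0.0, 0.999, -0.031, -0.017]
ft_force: [-1.6, 0.1, -1.6]
width: 0.0144
grasp_force: 59.5
```

```bash
python3 ang2.py
```

```text
22.5 [0.5797 0.0182 0.1413] [-1.58  0.1  -1.64] [ 0.    0.31 -0.01] 0.0144 59.5 [-0.79  0.53  0.87  1.92 -0.49  0.96 -1.31]
side theta 91.08702620006797 s at z=.08 0.24461967927321326 588 630 zmax 0.20992027065447083
wrist theta 90.97459504002245 s at z=.08 0.24575258790014504 14887 14887 zmax 0.18991171814024826
```

Cover at 91°. I'll withdraw, then level the spatula in the grip by pressing its rear end flat on a free patch of bench at (0.45, 0.195).

```bash
python3 - <<'E'
from plan import *
p,R=now()
q=p+np.array([-.08,.005,.02]);q2=np.array([.47,.06,.20])
e=plan([(q,R,6),(q2,rot(-5,0),4),([.45,.195,.12],rot(-8.3,0),6),([.45,.195,.052],rot(-8.3,0),3)])
print(e[0])
E
```

```text
-0.0135 0 -0.0029 0 0 0; -0.0134 0 -0.0029 0 0 0; -0.0135 0 -0.0028 0 0 0; -0.0135 -0.0001 -0.0029 0 0 0; -0.0134 0 -0.0029 0 0 0; -0.0135 0 -0.0029 0 0 0; -0.0083 -0.0087 -0.0094 0 0.008 0.006; -0.0083 -0.0087 -0.0094 0 0.009 0.007; -0.0082 -0.0086 -0.0096 0 0.008 0.006; -0.0082 -0.0086 -0.0096 0 0.009 0.007; -0.0053 -0.0221 0.0133 0 0 0.01; -0.0055 -0.0221 0.0134 0 0 0.009; -0.0057 -0.022 0.0133 0 0 0.01; -0.0059 -0.022 0.0133 0 0 0.009; -0.0062 -0.0219 0.0133 0 0 0.01; -0.0063 -0.0218 0.0134 0 0 0.01; 0 0 0.0227 0 0 -0; 0 0 0.0226 0 0 -0; 0 -0.0001 0.0227 0 0 -0

[0.45002417 0.19503924 0.05197297]
```

apply_moves(deltas="-0.0135 0 -0.003 0 0 0; -0.0135 0 -0.003 0 0 0; -0.0135 0 -0.003 0 0 0; -0.0135 0 -0.003 0 0 0; -0.0135 0 -0.003 0 0 0; -0.0135 0 -0.003 0 0 0; -0.008 -0.0087 -0.0095 0 0.008 0.006; -0.008 -0.0087 -0.0095 0 0.009 0.007; -0.008 -0.0087 -0.0095 0 0.008 0.006; -0.008 -0.0087 -0.0095 0 0.009 0.007; -0.0053 -0.022 0.0133 0 0 0.01; -0.0055 -0.022 0.0133 0 0 0.009; -0.0057 -0.022 0.0133 0 0 0.01; -0.0059 -0.022 0.0133 0 0 0.009; -0.0062 -0.022 0.0133 0 0 0.01; -0.0063 -0.022 0.0133 0 0 0.01; 0 0 0.022 0 0 0; 0 0 0.022 0 0 0; 0 0 0.015 0 0 0; 0 0 0 0 0 0")

```text
time: 24.6
position: [0.4494, 0.1946, 0.061]
tool_rot: [0.001, 0.997, -0.072, -0.001]
ft_force: [0.7, -0.2, -0.6]
width: 0.0147
grasp_force: 59.6
```

```bash
python3 ang2.py; python3 - <<'E'
from plan import *
p,R=now();print(R.apply([1,0,0]),R.apply([0,0,1]))
E
```

```text
24.6 [0.4494 0.1946 0.061 ] [ 0.65 -0.15 -0.59] [-0.01  0.06  0.01] 0.0147 59.6 [-1.19  0.5   0.81  2.19 -0.58  0.68 -1.69]
side theta 91.18215207334778 s at z=.08 0.2445798769711166 591 633 zmax 0.2099480373548891
wrist 0
[ 9.89439118e-01 -1.44949016e-01  1.24606148e-04] [ 7.25056283e-05 -3.64722960e-04 -9.99999931e-01]
```

apply_moves(deltas="0 0 0.009 0 0 0; 0 0 0.005 0 0 0; 0 0 0.004 0 0 0; 0 0 0.004 0 0 0; 0 0 0.004 0 0 0; 0 0 0.004 0 0 0; 0 0 0.004 0 0 0; 0 0 0.004 0 0 0; 0 0 0.004 0 0 0; 0 0 0 0 0 0")

```text
time: 25.7
position: [0.4518, 0.1951, 0.02]
tool_rot: [0.0, 0.997, -0.073, 0.001]
ft_force: [2.3, -0.4, 6.1]
width: 0.0145
grasp_force: 62.1
```

apply_moves(deltas="0 0 0.004 0 0 0; 0 0 0.003 0 0 0; 0 0 0.003 0 0 0; 0 0 0.002 0 0 0; 0 0 0.0015 0 0 0; 0 0 0 0 0 0; 0 0 0 0 0 0")

```text
time: 26.4
position: [0.4518, 0.1951, 0.0067]
tool_rot: [-0.0, 0.997, -0.073, 0.001]
ft_force: [2.8, 0.5, 6.7]
width: 0.0145
grasp_force: 63.0
```

```bash
python3 ang.py
```

```text
26.4 [0.4518 0.1951 0.0067] [2.77 0.52 6.68] [-0.14 -0.2   0.04] 0.0145 63.0 [-1.09  0.59  0.69  2.2  -0.7   0.58 -1.59]
blade rel pitch 1.9770151866294352 3822 z@.1 -0.010759381385911015
top cover theta -52.0 165 [ 0.25  -0.003  0.214]
```

apply_moves(deltas="0 0 0.001 0 0 0; 0 0 0.001 0 0 0; 0 0 0 0 0 0")

```text
time: 26.85
position: [0.452, 0.1951, 0.0047]
tool_rot: [-0.0, 0.997, -0.073, 0.001]
ft_force: [3.7, -1.6, 8.2]
width: 0.0146
grasp_force: 63.3
```

```bash
python3 ang.py; python3 - <<'E'
from plan import *
plan([([.37,.32,.10],rot(-8.3),8)])
E
```

```text
26.85 [0.452  0.1951 0.0047] [ 3.68 -1.55  8.16] [-0.17 -0.15  0.06] 0.0146 63.3 [-1.08  0.59  0.69  2.2  -0.7   0.58 -1.59]
blade rel pitch 0.45963605410408515 3777 z@.1 -0.008234022498609918
top cover theta -61.0 173 [0.25  0.    0.214]
-0.0124 -0.014 -0.0119 0 0 -0; -0.0124 -0.0139 -0.0119 0 0 -0; -0.0124 -0.014 -0.012 0 -0.001 -0; -0.0124 -0.0139 -0.0119 0 0 -0; -0.0124 -0.014 -0.0119 0 0 -0.001; -0.0124 -0.014 -0.0119 0 0 0; -0.0124 -0.0139 -0.0119 0 -0.001 0; -0.0124 -0.014 -0.0119 0 0 0
```

```bash
python3 - <<'E'
from plan import *
plan([([.452,.195,.05],rot(-8.3),2),([.447,.381,.14],rot(-8.3),7)])
E
```

```text
0 0.0001 -0.0226 0 -0.001 -0; 0 0 -0.0226 0 -0.001 -0.001; -0.0045 -0.0262 -0.0128 0 0 0; -0.0046 -0.0262 -0.0129 0 0 0; -0.0045 -0.0262 -0.0128 0 0 0; -0.0046 -0.0262 -0.0129 0 0 0; -0.0045 -0.0262 -0.0128 0 0 0; -0.0045 -0.0262 -0.0129 0 0 0; -0.0046 -0.0262 -0.0128 0 0 0
```

apply_moves(deltas="0 0 -0.015 0 0 0; 0 0 -0.03 0 0 0; -0.0045 -0.026 -0.013 0 0 0; -0.0045 -0.026 -0.013 0 0 0; -0.0045 -0.026 -0.013 0 0 0; -0.0045 -0.026 -0.013 0 0 0; -0.0045 -0.026 -0.013 0 0 0; -0.0045 -0.026 -0.013 0 0 0; -0.0045 -0.026 -0.013 0 0 0; 0 0 0 0 0 0; 0 0 0 0 0 0")

```text
time: 28.1
position: [0.4458, 0.38, 0.14]
tool_rot: [0.0, 0.997, -0.072, 0.0]
ft_force: [0.2, -1.0, -1.6]
width: 0.0143
grasp_force: 62.1
```

```bash
cat > hold.py <<'E'
from plan import *; from geo import *; from cell import *
st(); p,R=now(); im,dd=capture("wrist"); cv2.imwrite("pics/wh.png",im)
print("tool yaw",np.degrees(np.arctan2(*R.apply([1,0,0])[[1,0]])))
h=cv2.cvtColor(im,cv2.COLOR_BGR2HSV);H,S,V=[h[...,i].astype(int) for i in range(3)]
m=((H>100)&(H<130)&(S>150)&(V>60)).astype(np.uint8);n,l,s,c=cv2.connectedComponentsWithStats(m);k=1+s[1:,4].argmax();print(s[k])
uv=np.argwhere(l==k)[:,::-1]; w=wrist_world(uv,.025,p,R); r=cv2.minAreaRect((w[:,:2]*1000).astype(np.float32)); print("sheath",r)
for nme in ("holder_mouth",):
    for q in landmark_of(nme,"wrist")[:2]: print(nme,q["point"],q["conf"])
# mouth edge: project on axis
yaw=np.radians(-8.3); d=np.array([np.cos(yaw),np.sin(yaw)]); nn=np.array([-d[1],d[0]])
a=w[:,:2]@d; b=w[:,:2]@nn; print("along",np.percentile(a,[.5,99.5]),"lat",np.percentile(b,[.5,99.5]))
b0=b[(a>a.min()+.005)];
# yaw from lateral edges
bins=np.linspace(a.min()+.005,a.max()-.005,9);L=[];Hh=[];X=[]
for i in range(8):
    q=(a>=bins[i])&(a<bins[i+1])
    if q.sum()>10: L.append(b[q].min());Hh.append(b[q].max());X.append(bins[i])
print("edge slopes deg",np.degrees(np.polyfit(X,L,1)[0]),np.degrees(np.polyfit(X,Hh,1)[0]),"mid lat",(np.array(L)+Hh)/2)
# blade in tool frame
mb=(S<60)&(V>90)&(abs(np.arange(560)[None]-283)<45)&(np.arange(420)[:,None]<230)&(dd<.16)&(dd>0)
v,u=np.nonzero(mb); 
for vv in (40,120,200):
    q=u[v==vv]
    if len(q): print("blade",vv,q.min(),q.max())
print("tip v",v.min() if len(v) else None)
E
python3 hold.py
```

```text
28.1 [0.4458 0.38   0.14  ] [ 0.2  -1.05 -1.57] [-0.06 -0.03  0.01] 0.0143 62.1 [-1.49  0.53  0.9   1.93 -0.52  0.93 -2.05]
tool yaw -8.264137500101313
[ 317    0   64  111 6469]
sheath ((548.8179931640625, 314.847900390625), (45.092628479003906, 75.79643249511719), 81.50416564941406)
holder_mouth [0.5096, 0.3201, 0.0158] 0.68
holder_mouth [0.4712, 0.3762, 0.138] 0.43
along [0.46047512 0.53545165] lat [0.36856269 0.4128744 ]
edge slopes deg -0.48217174360092285 1.5515055414330938 mid lat [0.39025867 0.3899755  0.39054921 0.3906397  0.39065376 0.39083135
 0.39053175 0.39065876]
blade 40 254 310
blade 120 256 308
blade 200 258 306
tip v 0
```

View pics/wh.png

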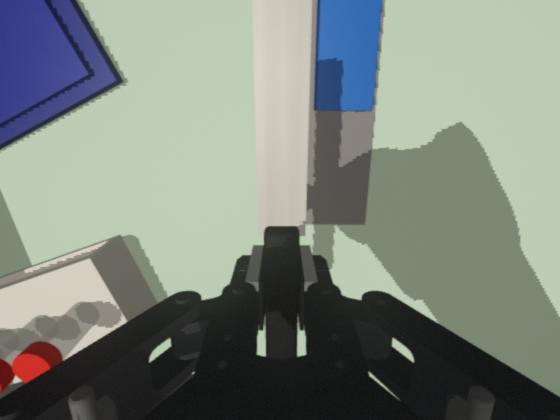

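The sheath's mouth edge is at v≈110, u 317–377. Its lateral centre agrees with the top view to under 1 mm. The blade tip now reaches past the picture's top edge, so the spatula has slid forward a few mm in the grip.

```bash
python3 - <<'E'
from plan import *; from geo import *
I=camera_info("wrist");K=I["intrinsics"];M=I["mount"]
def at(u,v,zt):
    r=M[:3,:3]@np.array([(u-K[0,2])/K[0,0],-(v-K[1,2])/K[1,1],-1]);return M[:3,3]+r*(zt-M[2,3])/r[2]
im=cv2.imread("pics/wh.png"); print(im[215:250:2,282].sum(1)//3)
im=cv2.imread("pics/w2.png"); print(im[215:250:2,282].sum(1)//3)
for v in (227,234): print(at(282,v,-.0155))
for v in (0,17): print(at(282,v,-.0066))
yaw=np.radians(-8.4); d=np.array([np.cos(yaw),np.sin(yaw)]); nn=np.array([-d[1],d[0]])
# same frame as hold (-8.3) for centre: world centre of sheath
y3=np.radians(-8.3); d3=np.array([np.cos(y3),np.sin(y3)]); n3=np.array([-d3[1],d3[0]])
c=.502*d3+.3905*n3; mouth=c-.0425*d; print("mouth",mouth)
tx=.114
def tgt(x,z): return [*(mouth+d*(x-tx)+nn*.0011),z]
e=plan([(tgt(-.04,.06),rot(-8.4),6),(tgt(-.012,.0115),rot(-8.4),5)]);print(e[0])
E
```

```text
[189 189 189 188 188 175  50  45  46  47  50  56  55  53  50  49  44  43]
[170 169 170 168 169 169 169 169 169 154  40  36  36  39  44  44  44  42]
[ 0.02548821  0.00074453 -0.0155    ]
[ 0.02221303  0.00074317 -0.0155    ]
[ 0.11412811  0.0008092  -0.0066    ]
[ 0.10842079  0.00080684 -0.0066    ]
mouth [0.51106897 0.32015154]
-0.0135 0.0079 0.0133 0 0 0; -0.0135 0.0079 0.0133 0 0 0; -0.0135 0.0078 0.0134 0.001 0 0; -0.0135 0.0079 0.0133 0 0 0; -0.0135 0.0079 0.0133 0 0 0; -0.0135 0.0079 0.0133 0 0 0; 0.0056 0 0.0097 0 0 0; 0.0056 0 0.0097 0 0 0; 0.0056 0 0.0097 0 0 0; 0.0056 0 0.0097 0 0 0; 0.0056 0 0.0097 0 0 0

[0.386532   0.33965156 0.01149357]
```

apply_moves(deltas="-0.0135 0.008 0.0133 0 0 0; -0.0135 0.008 0.0133 0 0 0; -0.0135 0.008 0.0133 0.001 0 0; -0.0135 0.008 0.0133 0 0 0; -0.0135 0.0078 0.0133 0 0 0; -0.0135 0.0078 0.0133 0 0 0; 0.0056 0 0.0097 0 0 0; 0.0056 0 0.0097 0 0 0; 0.0056 0 0.0097 0 0 0; 0.0056 0 0.0097 0 0 0; 0.0056 0 0.0097 0 0 0; 0 0 0 0 0 0; 0 0 0 0 0 0")

```text
time: 29.5
position: [0.3869, 0.34, 0.0118]
tool_rot: [0.0, 0.997, -0.073, -0.0]
ft_force: [-0.5, 0.7, -0.2]
width: 0.0144
grasp_force: 62.1
```

```bash
python3 hold.py; python3 pitch.py; python3 - <<'E'
from plan import *
from cell import *
import cv2
yaw=np.radians(-8.4); d=np.array([np.cos(yaw),np.sin(yaw)]); nn=np.array([-d[1],d[0]]); m=np.array([.51107,.32015])
p,R=now();print("TCP rel mouth",(p[:2]-m)@d,(p[:2]-m)@nn,"z",p[2],"tool x",R.apply([1,0,0]))
a,_=capture("top");b,_=capture("side")
a=cv2.resize(a[210:330,100:220],(400,400),interpolation=cv2.INTER_CUBIC);b=cv2.resize(b[160:240,90:210],(400,267),interpolation=cv2.INTER_CUBIC)
cv2.imwrite("pics/h7.png",np.hstack([a,cv2.copyMakeBorder(b,0,133,0,0,cv2.BORDER_CONSTANT)]))
E
```

```text
29.5 [0.3869 0.34   0.0118] [-0.5   0.69 -0.24] [-0.01  0.01 -0.  ] 0.0144 62.1 [-1.41  0.61  0.72  2.15 -0.7   0.63 -1.91]
tool yaw -8.36834444661129
29.55 [0.3868 0.3403 0.0121] [-0.21 -1.09 -0.62] [-0.   -0.04 -0.  ] 0.0142 62.1 [-1.41  0.61  0.72  2.15 -0.7   0.63 -1.91]
854 blade pitch up deg 1.5347700107694109 resid 0.0006231484640792432 z at x=0,.1: -0.007406856454051187 -0.010085535448930693
tool x [ 0.9894 -0.1452 -0.    ]
TCP rel mouth -0.1260180169930512 0.001930802190848721 z 0.012216814224664776 tool x [ 9.89457780e-01 -1.44821611e-01  4.01261543e-05]Traceback (most recent call last):
  File "hold.py", line 5, in <module>
    m=((H>100)&(H<130)&(S>150)&(V>60)).astype(np.uint8);n,l,s,c=cv2.connectedComponentsWithStats(m);k=1+s[1:,4].argmax();print(s[k])
                                                                                                        ~~~~~~~~~~~~~~^^
ValueError: attempt to get argmax of an empty sequence
```

View pics/h7.png

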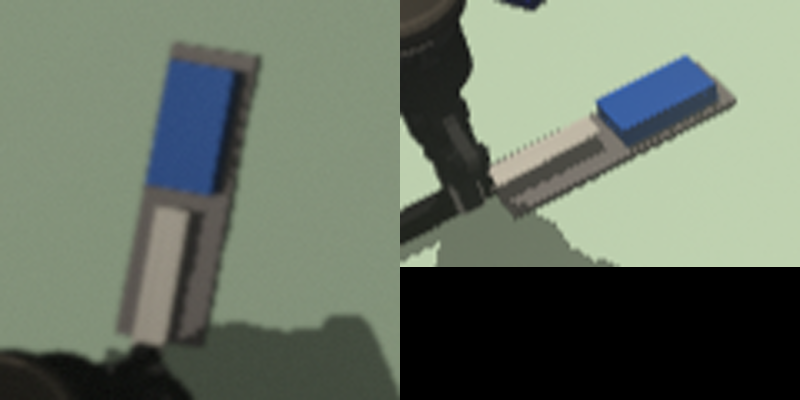

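```bash
python3 - <<'E'
from geo import *; from plan import *; from cell import *
yaw=np.radians(-8.4); d=np.array([np.cos(yaw),np.sin(yaw)]); nn=np.array([-d[1],d[0]])
for cam,(x0,y0,x1,y1) in (("top",(125,215,185,320)),("side",(105,165,200,235))):
    im,dd=capture(cam); h=cv2.cvtColor(im,cv2.COLOR_BGR2HSV);H,S,V=[h[...,i].astype(int) for i in range(3)]
    box=np.zeros(H.shape,bool);box[y0:y1,x0:x1]=1
    I=camera_info(cam);K=I["intrinsics"];T=I["world_from_camera"]
    v,u=np.nonzero(box&(dd>0));z=dd[v,u];W=np.c_[(u-K[0,2])/K[0,0]*z,-(v-K[1,2])/K[1,1]*z,-z]@T[:3,:3].T+T[:3,3]
    a=W[:,:2]@d;b=W[:,:2]@nn; C=h[v,u].astype(int)
    bl=(C[:,0]>100)&(C[:,0]<130)&(C[:,1]>150)
    top=bl&(abs(W[:,2]-.025)<.006)
    br=(C[:,1]<70)&(C[:,2]>120)&~((C[:,0]>40)&(C[:,0]<90))&(abs(W[:,2]-.019)<.006)
    for n,m in (("sheath",top),("blade",br)):
        if m.sum()<10: print(cam,n,m.sum());continue
        aa=a[m];lo,hi=np.percentile(aa,[1,99]);q=np.linspace(lo,hi,6);r=[]
        for i in range(5):
            s=m&(a>=q[i])&(a<q[i+1]); r.append((round(b[s].min(),4),round(b[s].max(),4),round(W[s,2].mean(),4)))
        print(cam,n,m.sum(),"along",lo.round(4),hi.round(4),r)
p,R=now();print("TCP",p[:2]@d,p[:2]@nn)
for c in ("top","side"):
    for l in ("spatula_tip","holder_mouth"):
        for q in landmark_of(l,c)[:1]: x=np.array(q["point"]);print(c,l,x[:2]@d,x[:2]@nn,x[2],q["conf"])
E
```

```text
top sheath 664 along 0.462 0.5387 [(np.float64(0.3711), np.float64(0.4129), np.float64(0.0257)), (np.float64(0.3705), np.float64(0.4125), np.float64(0.0256)), (np.float64(0.3702), np.float64(0.413), np.float64(0.0255)), (np.float64(0.3702), np.float64(0.4129), np.float64(0.0257)), (np.float64(0.3706), np.float64(0.4128), np.float64(0.0257))]
top blade 354 along 0.3577 0.4437 [(np.float64(0.3862), np.float64(0.4058), np.float64(0.0211)), (np.float64(0.3856), np.float64(0.4059), np.float64(0.0215)), (np.float64(0.3853), np.float64(0.406), np.float64(0.0217)), (np.float64(0.3853), np.float64(0.406), np.float64(0.0224)), (np.float64(0.3854), np.float64(0.406), np.float64(0.0224))]
side sheath 326 along 0.458 0.5395 [(np.float64(0.3684), np.float64(0.4143), np.float64(0.0241)), (np.float64(0.3679), np.float64(0.4106), np.float64(0.024)), (np.float64(0.3708), np.float64(0.4111), np.float64(0.024)), (np.float64(0.3701), np.float64(0.4137), np.float64(0.0239)), (np.float64(0.3687), np.float64(0.4138), np.float64(0.024))]
side blade 193 along 0.3575 0.4439 [(np.float64(0.3813), np.float64(0.4062), np.float64(0.0195)), (np.float64(0.3815), np.float64(0.4048), np.float64(0.0197)), (np.float64(0.3792), np.float64(0.4062), np.float64(0.0206)), (np.float64(0.3808), np.float64(0.4048), np.float64(0.0215)), (np.float64(0.3822), np.float64(0.4035), np.float64(0.0213))]
TCP 0.33258921539984765 0.39350785333715965
top spatula_tip 0.4369763389425864 0.3916361694281235 0.0241 0.69
top holder_mouth 0.46353266237456314 0.3952544128937072 0.0144 0.78
side spatula_tip 0.4448379847936961 0.3979523806747277 0.0218 0.57
side holder_mouth 0.4502126028841061 0.3978362756264418 0.0127 0.66
```

The top and side cameras put the blade 2–4 mm to the left and about 1.5° nose-up. I'll correct that and start inserting.

apply_moves(deltas="0 0.0012 0.0008 0 -0.014 0; 0 0.001 0.0008 0 -0.013 0; 0.003 0 0 0 0 0; 0.005 0 0 0 0 0; 0.005 0 0 0 0 0; 0.005 0 0 0 0 0; 0.004 0 0 0 0 0; 0.003 0 0 0 0 0; 0 0 0 0 0 0")

```text
time: 30.9
position: [0.4112, 0.3349, 0.01]
tool_rot: [-0.002, 0.997, -0.073, -0.014]
ft_force: [-4.5, 0.1, 9.9]
width: 0.0144
grasp_force: 63.4
```

```bash
cat > chk.py <<'E'
from geo import *; from plan import *; from cell import *
yaw=np.radians(-8.4); d=np.array([np.cos(yaw),np.sin(yaw)]); nn=np.array([-d[1],d[0]])
st()
for cam,(x0,y0,x1,y1) in (("top",(125,215,185,320)),("side",(105,165,200,235))):
    im,dd=capture(cam); cv2.imwrite(f"pics/{cam}_c.png",im); h=cv2.cvtColor(im,cv2.COLOR_BGR2HSV)
    box=np.zeros(dd.shape,bool);box[y0:y1,x0:x1]=1
    I=camera_info(cam);K=I["intrinsics"];T=I["world_from_camera"]
    v,u=np.nonzero(box&(dd>0));z=dd[v,u];W=np.c_[(u-K[0,2])/K[0,0]*z,-(v-K[1,2])/K[1,1]*z,-z]@T[:3,:3].T+T[:3,3]
    a=W[:,:2]@d;b=W[:,:2]@nn; C=h[v,u].astype(int)
    br=(C[:,1]<70)&(C[:,2]>120)&~((C[:,0]>40)&(C[:,0]<90))&(abs(W[:,2]-.019)<.008)
    if br.sum()>10: print(cam,"blade along",np.percentile(a[br],[1,99]).round(4),"lat",np.percentile(b[br],[1,99]).round(4),"z",W[br,2].mean())
p,R=now();print("TCP",p[:2]@d,p[:2]@nn,p[2],R.apply([1,0,0])[2])
E
python3 chk.py; python3 pitch.py
```

```text
30.9 [0.4112 0.3349 0.01  ] [-4.49  0.06  9.93] [ 0.15  0.9  -0.02] 0.0144 63.4 [-1.33  0.63  0.7   2.1  -0.7   0.67 -1.86]
top blade along [0.3826 0.4572] lat [0.3828 0.4039] z 0.0179495816839777
side blade along [0.3832 0.4572] lat [0.3775 0.4029] z 0.01641715110677436
TCP 0.35786263298898363 0.39142519276921955 0.010025502344908305 -0.027523524214898797
31.0 [0.4112 0.3349 0.01  ] [-3.72  0.64  8.94] [0.1  0.88 0.02] 0.0144 63.4 [-1.33  0.63  0.7   2.1  -0.7   0.67 -1.86]
829 blade pitch up deg 1.5753866944878414 resid 0.0006259261184246939 z at x=0,.1: -0.007489953183918021 -0.010239521665010305
tool x [ 0.9891 -0.1445 -0.0275]
```

apply_moves(deltas="0 0 -0.001 0 0 0; 0 0 0 0 0 0; 0.004 0 0 0 0 0; 0.004 0 0 0 0 0; 0 0 0 0 0 0")

```text
time: 31.55
position: [0.4198, 0.3332, 0.0105]
tool_rot: [-0.001, 0.997, -0.073, -0.013]
ft_force: [1.7, -0.2, -1.1]
width: 0.0147
grasp_force: 62.2
```

```bash
python3 chk.py
```

```text
31.55 [0.4198 0.3332 0.0105] [ 1.68 -0.17 -1.13] [-0.02 -0.06 -0.02] 0.0147 62.2 [-1.32  0.64  0.7   2.09 -0.7   0.68 -1.85]
top blade along [0.3916 0.4576] lat [0.3823 0.403 ] z 0.018669255416016762
side blade along [0.3916 0.4582] lat [0.3768 0.4024] z 0.016564477212324343
TCP 0.3659878312608674 0.3909399536458478 0.010394622133432636 -0.026951746182715567
```

apply_moves(deltas="0.008 0 -0.0002 0 0 0; 0.008 0 -0.0002 0 0 0; 0.008 0 -0.0002 0 0 0; 0.008 0 -0.0002 0 0 0; 0.008 0 -0.0002 0 0 0; 0 0 0 0 0 0")

```text
time: 32.25
position: [0.46, 0.3272, 0.0105]
tool_rot: [-0.001, 0.997, -0.073, -0.013]
ft_force: [-0.7, 0.8, -1.4]
width: 0.0144
grasp_force: 62.2
```

```bash
python3 chk.py
```

```text
32.25 [0.46   0.3272 0.0105] [-0.67  0.83 -1.37] [-0.02 -0.06 -0.  ] 0.0144 62.2 [-1.25  0.67  0.7   2.03 -0.69  0.71 -1.81]
top blade along [0.4313 0.458 ] lat [0.3822 0.4032] z 0.018315911985000884
side blade along [0.4311 0.4578] lat [0.3762 0.402 ] z 0.016918620221493697
TCP 0.40587410165807375 0.39092111199883584 0.010295243677494181 -0.027197106098685277
```

apply_moves(deltas="0.008 0 -0.0002 0 0 0; 0.008 0 -0.0002 0 0 0; 0.006 0 -0.0001 0 0 0; 0.002 0 0 0 0 0; 0 0 0 0 0 0")

```text
time: 32.85
position: [0.4827, 0.3239, 0.0102]
tool_rot: [-0.001, 0.997, -0.073, -0.013]
ft_force: [-0.1, -0.8, -1.0]
width: 0.0145
grasp_force: 62.2
```

apply_moves(deltas="0.0015 0 0 0 0 0; 0.0015 0 0 0 0 0; 0 0 0 0 0 0")

```text
time: 33.15
position: [0.4854, 0.3237, 0.0102]
tool_rot: [-0.001, 0.997, -0.073, -0.013]
ft_force: [0.3, 0.4, -0.9]
width: 0.0142
grasp_force: 62.2
```

apply_moves(deltas="0.001 0 0 0 0 0; 0.001 0 0 0 0 0; 0 0 0 0 0 0")

```text
time: 33.45
position: [0.4874, 0.3234, 0.0102]
tool_rot: [-0.001, 0.997, -0.073, -0.013]
ft_force: [0.5, 0.3, -0.6]
width: 0.0146
grasp_force: 62.2
```

apply_moves(deltas="0.001 0 0 0 0 0; 0.001 0 0 0 0 0; 0 0 0 0 0 0")

```text
time: 33.75
position: [0.4879, 0.3234, 0.01]
tool_rot: [-0.001, 0.997, -0.072, -0.015]
ft_force: [-9.5, -0.0, 8.7]
width: 0.0143
grasp_force: 63.4
```

apply_moves(deltas="0.001 0 0 0 0 0; 0.001 0 0 0 0 0; 0 0 0 0 0 0")

```text
time: 34.05
position: [0.4879, 0.3234, 0.01]
tool_rot: [-0.001, 0.997, -0.072, -0.017]
ft_force: [-21.6, -0.3, 23.1]
width: 0.0143
grasp_force: 65.1
```

```bash
python3 chk.py
```

```text
34.05 [0.4879 0.3234 0.01  ] [-21.57  -0.28  23.1 ] [ 0.    4.78 -0.02] 0.0143 65.1 [-1.19  0.7   0.69  1.97 -0.69  0.75 -1.79]
top blade along [0.5426 0.5491] lat [0.384  0.4022] z 0.02031665047408093
TCP 0.43546325548096637 0.39116736945786723 0.010015161046861815 -0.03342560264531014
```

The handle face has met the mouth, and the tip shows past the far end at .549, as it should when home. I'll relax the push before releasing.

apply_moves(deltas="-0.001 0 0 0 0 0; -0.001 0 0 0 0 0; -0.0005 0 0 0 0 0; 0 0 0 0 0 0")

```text
time: 34.55
position: [0.4879, 0.3234, 0.0101]
tool_rot: [-0.001, 0.997, -0.072, -0.014]
ft_force: [-6.8, -0.6, 4.8]
width: 0.0148
grasp_force: 62.8
```

apply_moves(deltas="0 0 0 0 0 0; 0 0 0 0 0 0; 0 0 0 0 0 0; 0 0 0 0 0 0; 0 0 0 0 0 0", claw=0.5)

```text
time: 35.05
position: [0.4889, 0.3232, 0.0101]
tool_rot: [-0.001, 0.997, -0.073, -0.013]
ft_force: [0.7, -0.1, 0.7]
width: 0.0428
grasp_force: 0.0
```

```bash
python3 chk.py; python3 ang2.py
```

```text
35.05 [0.4889 0.3232 0.0101] [ 0.74 -0.14  0.71] [ 0.03 -0.02  0.01] 0.0428 0.0 [-1.2   0.7   0.69  1.97 -0.69  0.74 -1.79]
top blade along [0.5427 0.5488] lat [0.3849 0.4024] z 0.01921505628856411
TCP 0.43637104925941206 0.3911310604936447 0.010079961478944119 -0.026911545168905704
35.15 [0.4888 0.3232 0.0101] [-0.55 -0.59 -0.08] [ 0.01 -0.06  0.05] 0.0427 0.0 [-1.2   0.7   0.69  1.97 -0.69  0.74 -1.79]
side theta 91.15890413168935 s at z=.08 0.24471613967689781 574 627 zmax 0.209847693893076
wrist 0
```

Released. I'll raise straight up, then check.

apply_moves(deltas="0 0 -0.01 0 0 0; 0 0 -0.02 0 0 0; 0 0 -0.035 0 0 0; 0 0 -0.045 0 0 0; -0.01 0 -0.045 0 0 0; -0.02 0 -0.03 0 0 0; 0 0 0 0 0 0; 0 0 0 0 0 0")

```text
time: 36.05
position: [0.4638, 0.3273, 0.1968]
tool_rot: [-0.002, 0.997, -0.072, -0.013]
ft_force: [0.3, -0.6, 0.2]
width: 0.0426
grasp_force: 0.0
```

```bash
python3 chk.py; python3 - <<'E'
from geo import *; from plan import *; from cell import *
p,R=now(); im,_=capture("wrist"); cv2.imwrite("pics/wf.png",im[:,100:460])
s=cv2.imread("pics/side_c.png")[100:270,100:340]; s=cv2.resize(s,(432,306)); s=cv2.copyMakeBorder(s,0,114,0,0,cv2.BORDER_CONSTANT)
cv2.imwrite("pics/fin.png",np.hstack([im[:,100:460],s]))
E
```

```text
36.05 [0.4638 0.3273 0.1968] [ 0.26 -0.64  0.16] [-0.02 -0.04 -0.02] 0.0426 0.0 [-1.44  0.43  0.95  1.91 -0.43  1.03 -2.02]
top blade along [0.5426 0.5487] lat [0.3857 0.4019] z 0.01934794845489173
TCP 0.4111803144087164 0.3907815943996448 0.19541967775356106 -0.027374093057271377
```

View pics/fin.png

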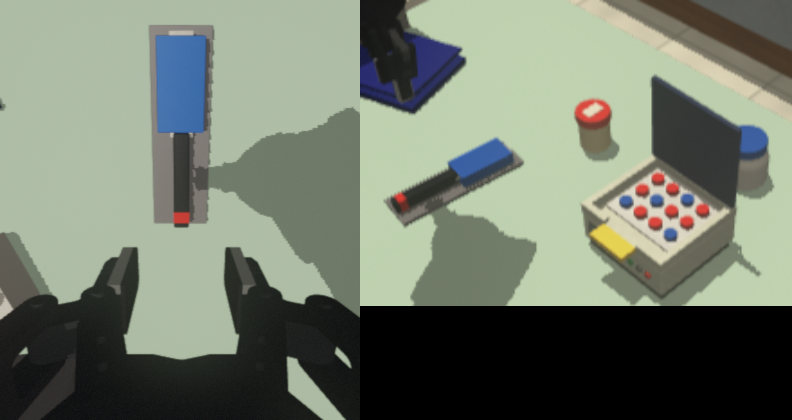

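The wrist view shows the handle against the sheath mouth at (180,133) in the crop and the tip showing at the far end. The side view shows the cover standing upright, with the cups and jar undisturbed. One last check for a gap at the mouth.

```bash
python3 - <<'E'
from geo import *; from plan import *
im=cv2.imread("pics/wf.png"); p,R=now()
for u in (173,176,180,184,187): print(u,[tuple(int(x) for x in im[v,u]) for v in range(128,139)])
w=lambda v,z: wrist_world([[281,v]],z,p,R)[0]
yaw=np.radians(-8.4);d=np.array([np.cos(yaw),np.sin(yaw),0])
print("sheath edge",w(132,.025)@d,"handle top front",[w(v,.026)@d for v in (133,134,135)],"rear",w(226.5,.026)@d,"tip",[w(v,.017)@d for v in (30,31)],"sheath far",w(35.5,.025)@d)
E
```

```text
173 [(171, 113, 68), (171, 113, 67), (171, 112, 67), (167, 109, 68), (150, 113, 96), (141, 148, 151), (120, 130, 133), (111, 118, 122), (106, 114, 116), (93, 100, 101), (80, 84, 86)]
176 [(170, 111, 66), (170, 112, 67), (171, 111, 65), (166, 108, 63), (140, 86, 49), (67, 51, 41), (52, 52, 51), (62, 63, 63), (62, 63, 63), (61, 63, 63), (63, 65, 64)]
180 [(170, 111, 64), (171, 112, 68), (170, 112, 66), (166, 107, 63), (142, 87, 50), (69, 52, 42), (52, 54, 51), (58, 60, 58), (58, 61, 60), (58, 60, 59), (61, 62, 60)]
184 [(170, 110, 64), (170, 110, 64), (169, 110, 65), (165, 106, 61), (143, 86, 49), (68, 51, 41), (51, 52, 50), (56, 57, 56), (57, 58, 58), (56, 58, 56), (57, 58, 57)]
187 [(169, 109, 62), (169, 109, 63), (169, 109, 63), (165, 104, 60), (143, 88, 49), (70, 55, 45), (48, 49, 46), (52, 53, 50), (52, 53, 51), (52, 53, 51), (50, 51, 50)]
sheath edge 0.4593027426009749 handle top front [np.float64(0.45845161283620484), np.float64(0.4574996057935137), np.float64(0.45654570620838275)] rear 0.36043609241252866 tip [np.float64(0.5489929356316247), np.float64(0.5481865678408301)] sheath far 0.5431732650401154
```

```bash
python3 -c "
from cell import *
print(finish_job())"
```

```text
the job is handed in; nothing more can be done
None
```

The cover stands open at about 91°, the spatula is home in its holder to within about 1 mm and released, and the job was handed in at about 36 s of the 58 s limit; the verdict was not shown.

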